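# Crank down the carving stand's support leg

### The job

Put the loose packing block with its pad centred on the bearing plate under the raised foot of the carving stand's jack and let go of it, then crank the jack clockwise until the leg stands firm. The plate gives a little before it bottoms, so first touch is not enough: go on until the crank load has clearly risen for good, but do not force the jack. Then let go of the crank, and leave the mallet, gouge and sharpening stone where they are.

Things in the scene. Friction and masses are not known exactly. Their poses are not given: they have to be found in the camera images.
- stand: green steel carving stand fixed to the bench, a half-carved log lying along its +y. Origin on the bench exactly below the vertical axis of the jack tube (48 mm across, its lower end 125 mm up) at its -y end; z up. The beam, 141 to 169 mm up, runs from the tube to +y; the log starts 150 mm from the jack axis, its top 270 mm up. Under the tube it is open from -y, -x and +x
- jack_axis (a point): point on the vertical axis about which the crank turns, 285 mm above the bench. Around it lie the gear box, 66 mm square, 213 to 239 mm up, and the crank hub, up to 254 mm. Turning free, the crank takes about 8.5 N along the circle at its handle, and about 10.5 N while the plate is settling. Once the plate has bottomed the load rises steadily, about 9 N per rad of crank
- crank_grip (a point): middle of the grip of the crank: the vertical red handle, 24 mm across, spins freely on its pin, from 254 to 310 mm above the bench; 65 mm from the jack axis. Turns with the crank
- crank (a joint): crank angle in rad, 0 to 12.5, grows clockwise seen from above; clockwise lowers the foot 7 mm per rad. Self-locking: it stays where it is left. At 0 the arm points along the stand's +x. The leg is well set when the handle takes about 4 to 8 N more than when turning free (12.5 to 16.5 N in all); 11 N more forces the jack. Turned slowly, most of the load still shows at standstill
- foot: the jack's round steel foot, 60 mm across, below the tube; origin at the centre of its underside, 91 to 104 mm above the bench at the start. It has a stiff rubber spring above it (13 N per mm)
- plate: square aluminium bearing plate, 110 x 110 mm, in a fixed frame (130 mm square, lower than the plate) under the foot, squared to the stand within 0.1 rad. Slides straight down under about 20 N and stays where it is pushed, until it bottoms after 3 to 18 mm, a distance that cannot be seen. Origin 42 mm below the centre of its upper face
- plate_top (a point): centre of the upper face of the bearing plate, 21 to 42 mm above the bench at the start
- block: loose wooden packing block, about 0.24 kg: pad 80 (x) x 90 (y) x 24 mm with dark steel face, a tail 34 mm wide (10 to 24 mm above the underside) to -y and an upright orange grip tab, 40 (x) x 20 (y) mm, 24 to 70 mm above the underside. Origin at underside height below the tab; pad centre 160 mm along +y; centre of mass about 135 mm along +y
- block_tab (a point): where to grip the block's tab, 50 mm above the underside; pinch it across its 20 mm (along the block's y)
- block_pad (a point): centre of the pad's upper face, 24 mm above its underside. With the block's y along the stand's y the tail points away from the log and the tab is 160 mm from the jack axis
- mallet: bystander: round wooden mallet standing on its head, 210 mm tall, 80 mm across; origin at the centre of its underside
- stone: bystander: grey sharpening stone, 60 x 150 x 25 mm; origin at the centre of its underside
- gouge: bystander: wood-carving gouge with a pale wooden handle, 240 mm long, lying; origin at about its middle on the bench
Things that resemble listed ones, but are neither listed nor needed, are in the scene too. Leave any green or pink look-alike of the block alone.

How it is judged:
By the outcome, as a careful person would: the job done as asked, in the order asked, and still so for the second after the job is handed in, with the robot touching nothing.
It also fails if it takes over 72 s, if anything falls off the work surface, if the arm or the gripper's body presses on something with over 40 N, if the wrist force passes 120 N, or if a joint passes its speed limit or range.

### The arm

A 6-joint arm with a two-finger parallel gripper is mounted at the origin on the work surface. World frame = base frame: x ahead of the robot, y to its left, z up, the work surface at z = 0. Lengths are in m, angles in rad, forces in N, time in s.
With the tool pointing down it reaches from about 0.275 to 0.875 m from the base axis. Payload 12.5 kg.
Tool frame: the origin (TCP) lies on the centre line of the jaws, within the pads' length; the fingertips stand 14 mm ahead of it and the grasp point (between the pads) lies 5 mm behind it; z points along the fingers, x is the direction in which the jaws open and shut, and the axes are right-handed (so a half turn about z gives the same grasp; the last joint's range is limited). The gripper opens to 85 mm and grips with 20 to 120 N. Pads are 22 mm wide; open, the fingers measure 114 mm over their backs; the gripper's body (76 mm by 85 mm) begins 54 mm behind the grasp point. The pads swing forward as they close: fully open they stand 13 mm farther back than shut.
Start: joints at [1.017, 0.351, 1.652, -0, 1.139, -0.085], TCP at [0.248, 0.491, 0.21] pointing down, gripper open.
Joint ranges: [-2.75, 2.75], [-0.79, 2.1], [0.01, 2.65], [-1.57, 4.71], [0.07, 3.14], [-2.87, 2.87]. Speed limits (rad/s): [2.22, 2.22, 2.79, 3.14, 3.14, 3.14].

### API

Orientations are given as a unit quaternion [x, y, z, w].
In Python, from workcell import get_state, grab_frame, job gives the robot as it stands.
- The arm moves only by the tool drive_tool, never from a script. Its argument "motion" is a list of rows, each a list of 6 numbers: the shift along the tool's x, y, z in mm, then the turn, a rotation vector about the tool's x, y, z in rad. A call has exactly 5 rows; each row shifts and turns the pose as measured when the row begins, along the tool's axes as they then stand; what a row does not reach is not made up. A row lasts 1/12 s, in which the tool goes at most 41.7 mm and 7.16 degrees, less where a joint would pass 70% of its speed; a pose out of reach is approached as far as the arm can. A call is refused whole if a number of a shift passes 41.7 or a number of a turn 0.125, either way. A call with a gripper value outside its range is refused whole. "claw" is the closure, from 0 (fully open) to 1 (shut), set as the call begins (left out, the last holds). The fingers move at their own pace and stop on an object; "force" is the grip in N (left out, the last holds). Time passes only in rows, so rows that do not move let the fingers close, or fill a call up. It gives the time, the measured TCP pose, the force and the opening at its end, in the units of the state.
- get_state(): the state, without advancing time (a new reading comes with each control period).
- grab_frame(name): name is "side" or "top" or "wrist"; returns a dict with "color" (420x560x3 uint8, red, green, blue), "K" (3x3 intrinsics, pixels), "k1" (the pictures are not rectified: a ray, as slopes to the right and down, at radius r is drawn at 1 + k1 r^2 times it, then the intrinsics apply), "R" (3x3) and "t" (3): a world point X has camera coordinates R X + t. Camera axes: x right, y down, z forward; pixel columns grow to the right and rows downward; lengths in m; the calibration is good to about 2 mm. A picture is of the moment at which its call begins. There is no depth.
- job.hand_in(): hands the job in, once; it reports no verdict.
The state is a dict: "clock": time; "joints": joint angles; "joint_vel": joint speeds; "effort": joint torques, N m; "position": TCP position; "ee_rot": TCP orientation; "wrist_force": force on the tool from outside, world axes, zero at the start; "ft_torque": the same for the moment, N m; "width": opening from 0.0 (shut) to 1.0 (fully open).
Only numpy, scipy, OpenCV 4.12 (cv2) and the standard library are available. Lean on these libraries where they do the work, as an engineer would, in place of code of your own. Each camera call takes 0.05 s, during which the arm holds its last target.

## Working session

There is one attempt and no reset: what is moved stays moved. The work goes in short steps, Python scripts to look and compute and a tool call to move; the robot and the scene stay as the last step left them, time stands still between calls to the robot, and variables do not carry over. Pictures are saved under pics/ and viewed, and the job is handed in when it is done.

Besides the shell and the picture viewer there is one more tool, called after "Request:" as name([rows], argument=value, ...), one row to a line, values as JSON. drive_tool: Moves the arm, as the interface text tells. Its arguments: {"type":"object","properties":{"motion":{"type":"array","items":{"type":"array","items":{"type":"number"}}},"claw":{"type":"number"},"force":{"type":"number"}},"required":["motion"]}

```bash
mkdir -p pics; ls
cat > h.py <<'E'
import numpy as np, cv2
from workcell import get_state, grab_frame, job
def cap(n,tag):
    f=grab_frame(n); cv2.imwrite(f'pics/{tag}.png',f['color'][:,:,::-1]); np.savez(f'pics/{tag}.npz',**{k:np.asarray(v) for k,v in f.items()}); return f
def load(tag): return dict(np.load(f'pics/{tag}.npz'))
def ray(f,u,v):
    K=f['K'];k1=float(f['k1'])
    d=np.array([(u-K[0,2])/K[0,0],(v-K[1,2])/K[1,1]])
    s=d.copy()
    for _ in range(50): s=d/(1+k1*(s@s))
    R=f['R'];t=f['t']; o=-R.T@t; w=R.T@np.array([s[0],s[1],1]); return o,w/np.linalg.norm(w)
def onz(f,u,v,z):
    o,w=ray(f,u,v); return o+w*(z-o[2])/w[2]
def tri(f1,p1,f2,p2):
    o1,a=ray(f1,*p1);o2,b=ray(f2,*p2)
    s=np.linalg.lstsq(np.c_[a,-b],o2-o1,rcond=None)[0]
    A=o1+s[0]*a;B=o2+s[1]*b
    return (A+B)/2,np.linalg.norm(A-B)
def proj(f,X):
    c=f['R']@np.asarray(X,float)+f['t']; s=c[:2]/c[2]; s=s*(1+float(f['k1'])*(s@s)); K=f['K']
    return np.array([K[0,0]*s[0]+K[0,2],K[1,1]*s[1]+K[1,2]])
E
python3 - <<'E'
from h import *
print(get_state())
for n in ['side','top','wrist']:
    f=cap(n,n+'0'); print(n,f['K'].tolist(),f['k1'],(-f['R'].T@f['t']).round(3),f['R'].round(2).tolist())
E
```

```text
pics
{'clock': 0.0, 'joints': array([ 1.01737542e+00,  3.51267378e-01,  1.65241748e+00, -1.34744998e-05,
        1.13910986e+00, -8.45621495e-02]), 'joint_vel': array([-0.00128709, -0.00059354,  0.00044303, -0.00104173,  0.00057841,
       -0.0004775 ]), 'effort': array([-3.68396595e-04, -5.06110346e+01, -2.91412693e+01, -1.27701896e-04,
        4.50985855e-03,  1.76387016e-05]), 'position': array([0.24830116, 0.49036116, 0.20934389]), 'ee_rot': array([ 8.52016119e-01,  5.23515207e-01, -5.34087789e-04,  2.75737432e-04]), 'wrist_force': array([-0.61668379, -0.22147239,  0.26357792]), 'ft_torque': array([ 0.01206189,  0.04286936, -0.0034084 ]), 'width': 1.0020334732909815}
side [[488.07639990687494, 0.0, 284.1071421791453], [0.0, 488.07639990687494, 208.07799838230187], [0.0, 0.0, 1.0]] -0.1050099306402796 [ 0.012 -0.749  1.057] [[0.75, -0.66, 0.01], [-0.5, -0.58, -0.65], [0.43, 0.48, -0.76]]
top [[498.3418923669453, 0.0, 281.36686260479433], [0.0, 498.3418923669453, 210.26792787559978], [0.0, 0.0, 1.0]] -0.14390330357580242 [ 0.294 -0.191  1.34 ] [[0.0, -1.0, 0.02], [-0.98, -0.01, -0.18], [0.18, -0.02, -0.98]]
wrist [[301.87804320793396, 0.0, 277.6936774557538], [0.0, 301.87804320793396, 204.5999994105728], [0.0, 0.0, 1.0]] -0.04862511856608661 [0.18  0.526 0.374] [[0.45, 0.89, -0.0], [0.85, -0.43, 0.3], [0.27, -0.14, -0.95]]
```

View pics/side0.png

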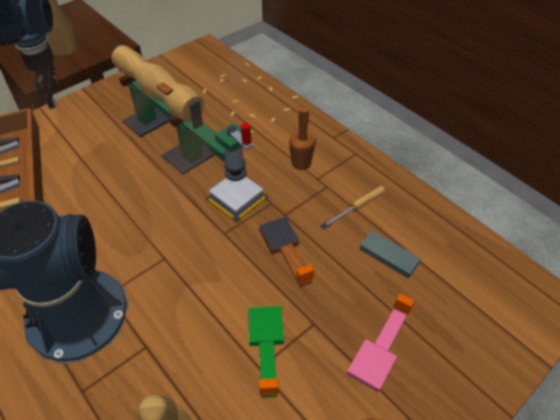

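View pics/top0.png

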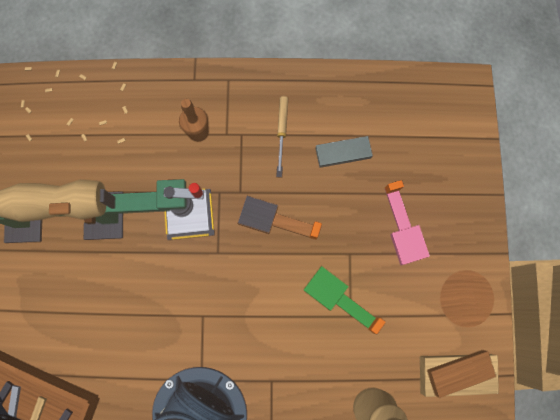

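View pics/wrist0.png

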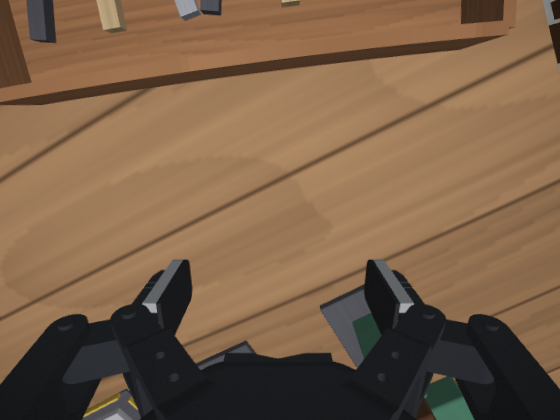

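Run:
```python
from h import *
for n in ['side','top']:
    f=load(n+'0'); print(n,proj(f,[.248,.49,.209]),proj(f,[0,0,0]),proj(f,[0.02,0.03,0.2]))
    im=f['color']; 
    c=im[120:300,170:330] if n=='side' else im[160:260,140:340]
    cv2.imwrite(f'pics/{n}0c.png',cv2.resize(c,None,fx=4 if n=='top' else 3.3,fy=4 if n=='top' else 3.3,interpolation=cv2.INTER_CUBIC)[:,:,::-1])
```

```text
side [ 56.87139421 108.22089932] [ 74.94084036 313.54970758] [ 47.73999563 254.5447039 ]
top [-16.63909406 315.27115942] [199.20346591 414.15514334] [172.9137929  424.27620846]
```

View pics/side0c.png

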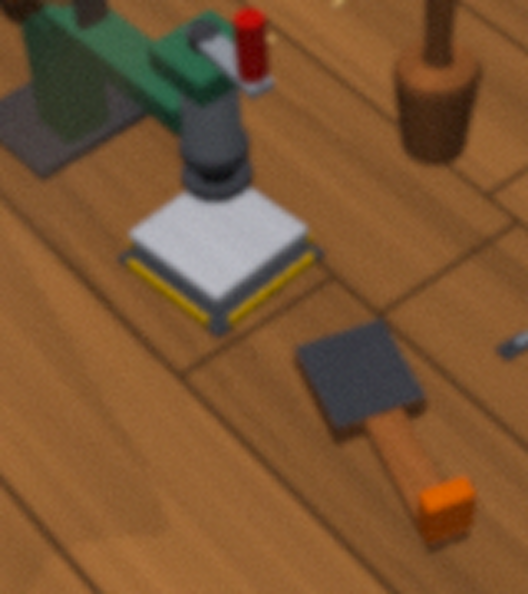

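View pics/top0c.png

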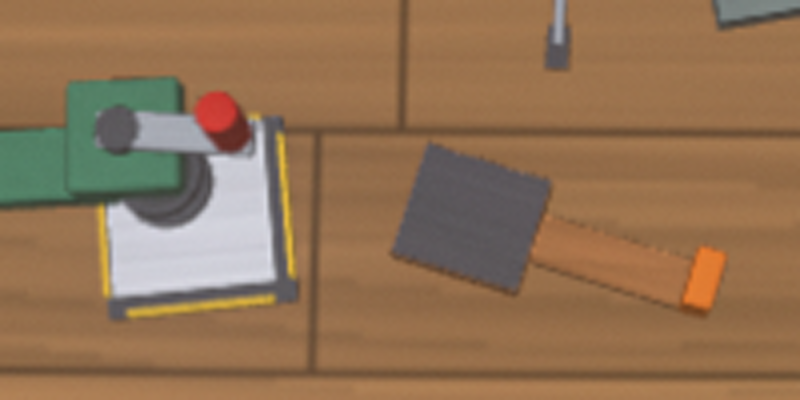

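```bash
cat > m.py <<'E'
from h import *
def masks(f):
    hsv=cv2.cvtColor(f['color'],cv2.COLOR_RGB2HSV); h,s,v=[hsv[...,i].astype(int) for i in range(3)]
    return h,s,v
def big(m,roi):
    x0,y0,x1,y1=roi; mm=np.zeros(m.shape,np.uint8); mm[y0:y1,x0:x1]=m[y0:y1,x0:x1]
    c,_=cv2.findContours(mm,cv2.RETR_EXTERNAL,cv2.CHAIN_APPROX_NONE)
    c=max(c,key=cv2.contourArea); M=cv2.moments(c); return c,np.array([M['m10']/M['m00'],M['m01']/M['m00']]),M['m00']
E
python3 - <<'E'
from m import *
t=load('top0'); s=load('side0')
h,sa,v=masks(t)
for n,p in dict(pad=(258,214),tail=(293,224),tab=(315,229),plate=(200,220),red=(194,188),box=(162,200),frame=(211,200)).items(): print(n,h[p[1],p[0]],sa[p[1],p[0]],v[p[1],p[0]])
c,cen,a=big((sa<60)&(v<130)&(v>50),(235,190,282,240)); r=cv2.minAreaRect(c); print('pad',cen,a,r)
B=cv2.boxPoints(r); P=np.array([onz(t,*p,.024) for p in B]); print(P.round(4)); print('sides',np.linalg.norm(np.diff(P,axis=0),axis=1)); print(onz(t,*cen,.024))
c,cen,a=big((h<16)&(sa>170)&(v>180),(300,210,335,245)); r=cv2.minAreaRect(c); print('tab',cen,a,r,onz(t,*cen,.07))
c,cen,a=big(((h<6)|(h>174))&(sa>150),(180,175,210,205)); print('red',cen,a,cv2.minAreaRect(c))
c,cen,a=big((sa<40)&(v>150),(160,180,215,240)); print('plate',a,cv2.approxPolyDP(c,3,True)[:,0].tolist())
h,sa,v=masks(s)
c,cen,a=big((sa<60)&(v<130)&(v>40),(255,215,300,255)); r=cv2.minAreaRect(c); print('side pad',cen,a,cv2.approxPolyDP(c,3,True)[:,0].tolist())
c,cen,a=big((sa<40)&(v>150),(200,170,270,215)); print('side plate',a,cv2.approxPolyDP(c,2,True)[:,0].tolist())
E
```

```text
pad 162 14 91
tail 13 144 174
tab 13 198 225
plate 120 11 217
red 2 188 205
box 73 91 129
frame 21 165 162
pad [257.35924411 213.68770699] 855.5 ((257.38079833984375, 213.68148803710938), (32.15404510498047, 28.395780563354492), 17.35402488708496)
[[ 0.5037 -0.0957  0.024 ]
 [ 0.5779 -0.1171  0.024 ]
 [ 0.5521 -0.2001  0.024 ]
 [ 0.4784 -0.1779  0.024 ]]
sides [0.07724054 0.08691089 0.07697023]
[ 0.52779128 -0.14769459  0.024     ]
tab [315.7010101  229.04040404] 82.5 ((315.6499938964844, 229.05001831054688), (6.957010269165039, 14.230247497558594), 18.43494987487793) [ 0.48035673 -0.30001182  0.07      ]
red [194.93397746 189.19967794] 103.5 ((194.9000244140625, 189.80001831054688), (14.758047103881836, 9.838699340820312), 63.43495178222656)
plate 895.5 [[204, 190], [202, 199], [192, 199], [194, 205], [188, 215], [178, 217], [167, 211], [168, 233], [208, 229]]
side pad [278.41084093 232.71656535] 658.0 [[285, 217], [261, 225], [272, 248], [297, 239]]
side plate 886.5 [[261, 188], [245, 178], [238, 182], [225, 179], [210, 190], [236, 209]]
```

Run:
```python
from h import *
for n,(x0,y0,x1,y1) in {'top':(95,165,225,250),'side':(170,115,270,220)}.items():
    im=load(n+'0')['color'][y0:y1,x0:x1]; k=6 if n=='top' else 5.5
    cv2.imwrite(f'pics/{n}0d.png',cv2.resize(im,None,fx=k,fy=k,interpolation=cv2.INTER_CUBIC)[:,:,::-1])
```

```text
(no output)
```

View pics/top0d.png

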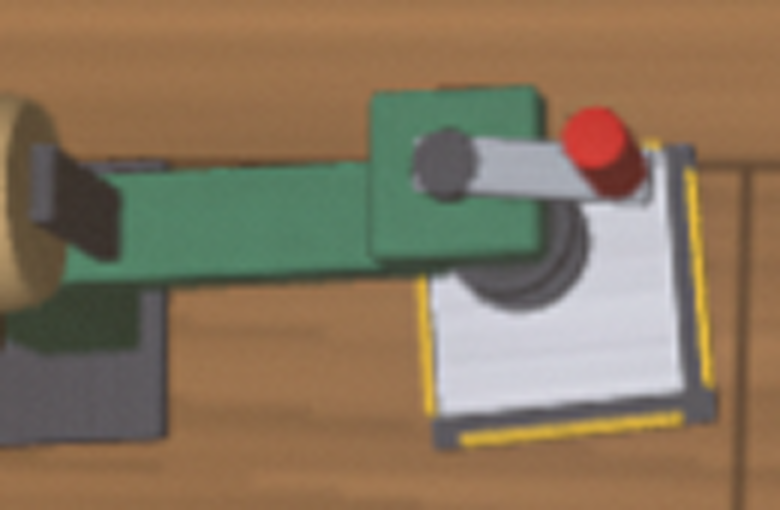

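View pics/side0d.png

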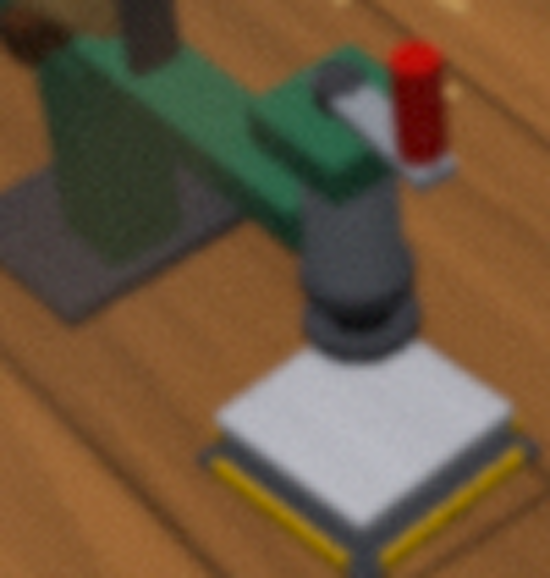

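Run:
```python
from m import *
t=load('top0'); s=load('side0')
T=lambda u,v:(95+(u+.5)/6-.5,165+(v+.5)/6-.5)
S=lambda u,v:(170+(u+.5)/5.5-.5,115+(v+.5)/5.5-.5)
hub=onz(t,*T(446,163),.254); print('hub',hub, 'side',onz(s,*S(340,78),.254), tri(t,T(446,163),s,S(340,78)))
g=onz(t,*T(596,135),.310); print('grip',g,tri(t,T(596,135),s,S(416,57)))
bc=[onz(t,*T(*p),.239) for p in [(370,93),(541,86),(545,249),(371,260)]]; print('box',np.round(bc,4),np.mean(bc,0)); 
for i in range(4): d=bc[(i+1)%4]-bc[i]; print(np.linalg.norm(d),np.arctan2(d[1],d[0]))
# beam bottom edge at z .169
for a,b in [((125,178),(365,163)),((70,283),(365,272))]:
    d=onz(t,*T(*b),.169)-onz(t,*T(*a),.169); print('beam',onz(t,*T(*b),.169),np.arctan2(d[1],d[0]))
d=g-hub; print('arm len',np.linalg.norm(d[:2]),np.arctan2(d[1],d[0]))
pl=[tri(t,T(684,388),s,S(362,525)),tri(t,T(440,417),s,S(217,415)),tri(t,T(662,155),s,S(512,408))]; print(pl)
A,L,Rr=[p[0] for p in pl]; print('plate c',(L+Rr)/2,np.linalg.norm(L-A),np.linalg.norm(Rr-A),np.arctan2(*(L-A)[1::-1]),np.arctan2(*(Rr-A)[1::-1]))
z=np.mean([p[0][2] for p in pl]); q=[onz(t,*T(*p),z) for p in [(684,388),(440,417),(662,155)]]; print('plate c top',(q[1]+q[2])/2); q=[onz(s,*S(*p),z) for p in [(362,525),(217,415),(512,408)]]; print('side',(q[1]+q[2])/2)
# foot in side: ellipse
# block tri tab
h,sa,v=masks(s)
c,cen,a=big((h<14)&(sa>190)&(v>180),(290,255,320,290)); print('tab side',cen,a)
im=s['color'][205:290,250:325]; cv2.imwrite('pics/side0e.png',cv2.resize(im,None,fx=7,fy=7,interpolation=cv2.INTER_CUBIC)[:,:,::-1])
im=t['color'][190:245,230:330]; cv2.imwrite('pics/top0e.png',cv2.resize(im,None,fx=7.5,fy=7.5,interpolation=cv2.INTER_CUBIC)[:,:,::-1])
```

```text
hub [0.53552573 0.0436181  0.254     ] side [0.53822605 0.04288164 0.254     ] (array([0.53659846, 0.04285923, 0.25457405]), np.float64(0.0027043127910960424))
grip [ 0.53347806 -0.02164187  0.31      ] (array([ 0.53421647, -0.02188469,  0.30946698]), np.float64(0.0013852665172300078))
box [[0.566  0.0775 0.239 ]
 [0.569  0.0118 0.239 ]
 [0.5059 0.0077 0.239 ]
 [0.5013 0.0737 0.239 ]] [0.53557653 0.04270056 0.239     ]
0.06571025295070858 -1.5257653048562287
0.06318327300725314 -3.076870458286959
0.06615990851060702 1.6406236356346062
0.0648164969659315 0.05760153530521956
beam [0.55428793 0.09508952 0.169     ] -1.504136991788927
beam [0.50960799 0.09280817 0.169     ] -1.5271791481874675
arm len 0.0652920847329713 -1.6021632553937268
[(array([ 0.48375882, -0.01975098,  0.03522486]), np.float64(0.0014064833569743852)), (array([0.47066573, 0.08747512, 0.03672317]), np.float64(0.0034305506903208605)), (array([ 0.58981025, -0.00716687,  0.03517562]), np.float64(0.0033116581937702467))]
plate c [0.53023799 0.04015412 0.03594939] 0.10803291735636214 0.10679545098438706 1.6923021375054192 0.11810820870228471
plate c top [0.52875221 0.04102011 0.03570788]
side [0.53184981 0.03965121 0.03570788]
tab side [304.95981087 269.01891253] 70.5
```

View pics/side0e.png

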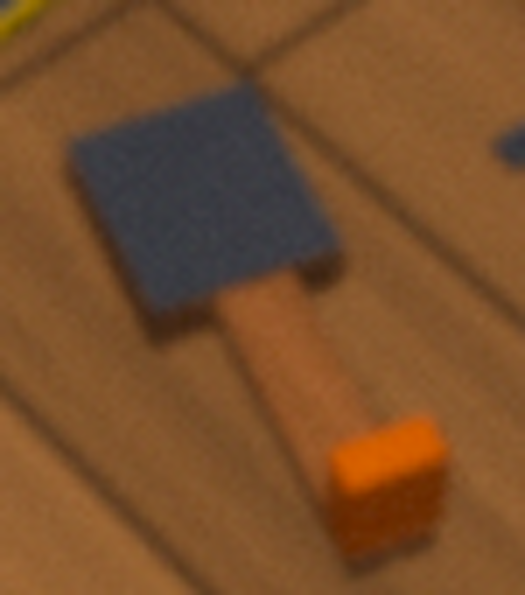

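View pics/top0e.png

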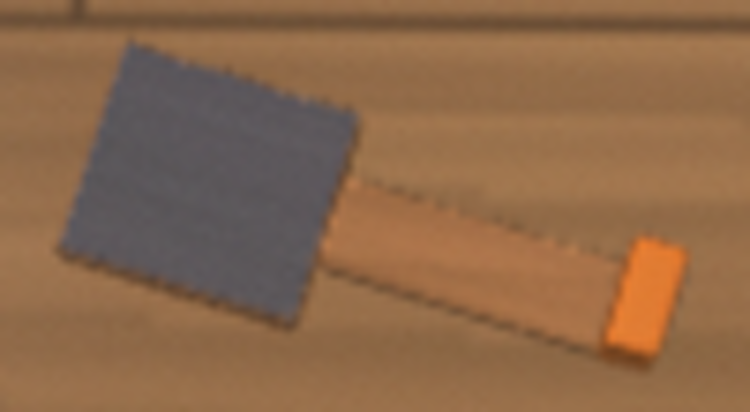

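```bash
cat >> h.py <<'E'
def plan(target,yaw,n=None):
    """remaining shift in tool axes (mm), turn about tool z"""
    from scipy.spatial.transform import Rotation as Ro
    s=get_state(); R=Ro.from_quat(s['ee_rot']).as_matrix(); d=R.T@(np.array(target)-s['position'])*1000
    x=np.array([np.cos(yaw),np.sin(yaw),0]);z=np.array([0,0,-1.]);G=np.c_[x,np.cross(z,x),z]
    rv=Ro.from_matrix(R.T@G).as_rotvec()
    phi=np.arctan2(R[1,0],R[0,0]); print('t',round(s['clock'],2),'pos',s['position'].round(4),'yaw',round(phi,3),'shift',d.round(1),'turn',rv.round(3),'F',s['wrist_force'].round(1),'w',round(float(s['width']),3))
    if n: print('per row',(d/n).round(1),(rv/n).round(4))
E
python3 - <<'E'
from h import *
t=load('top0'); s=load('side0')
T=lambda u,v:(230+(u+.5)/7.5-.5,190+(v+.5)/7.5-.5)
S=lambda u,v:(250+(u+.5)/7-.5,205+(v+.5)/7-.5)
print('tab',tri(t,T(649,293),s,S(388,452)),onz(t,*T(649,293),.07),onz(s,*S(388,452),.07))
tp=[(133,40),(360,113),(297,322),(62,250)]; sp=[(246,82),(338,245),(155,312),(73,145)]
P=np.mean([onz(t,*T(*p),.024) for p in tp],0); Q=np.mean([onz(s,*S(*p),.024) for p in sp],0); print('pad',P,Q)
for p in [tp,sp]:
  f,W=(t,T) if p is tp else (s,S)
  C=[onz(f,*W(*q),.024) for q in p]; print(np.round(C,4).tolist(),[round(float(np.linalg.norm(C[i]-C[(i+1)%4])),4) for i in range(4)])
for c in [[onz(t,*T(x,y),.07) for x,y in [(637,236),(687,245),(657,357),(605,347)]]]: print(np.mean(c,0),np.round(c,4).tolist())
plan([.45,-.25,.20],1.269,20)
E
```

```text
tab (array([ 0.48169528, -0.30121556,  0.0692745 ]), np.float64(0.0003818407018395762)) [ 0.48142265 -0.30105241  0.07      ] [ 0.48152635 -0.30162766  0.07      ]
pad [ 0.52789246 -0.1492965   0.024     ] [ 0.52932907 -0.14883456  0.024     ]
[[0.5791, -0.1199, 0.024], [0.5529, -0.2017, 0.024], [0.4771, -0.1797, 0.024], [0.5025, -0.0958, 0.024]] [0.086, 0.0789, 0.0877, 0.0804]
[[0.5782, -0.118, 0.024], [0.5521, -0.2004, 0.024], [0.48, -0.1789, 0.024], [0.507, -0.0981, 0.024]] [0.0864, 0.0752, 0.0852, 0.0739]
[ 0.48034013 -0.30019996  0.07      ] [[0.5013, -0.2971, 0.07], [0.4982, -0.3143, 0.07], [0.4593, -0.3036, 0.07], [0.4626, -0.2858, 0.07]]
t 0.15 pos [0.2483 0.4904 0.2095] yaw 1.102 shift [-569.5  514.4   10. ] turn [-0.     0.001 -0.167] F [0.4 0.1 0.1] w 1.001
per row [-28.5  25.7   0.5] [-0.      0.     -0.0083]
```

Request:
drive_tool([
  [-29,27,0,0,0,0],
  [-29,27,0,0,0,0],
  [-29,27,0,0,0,0],
  [-29,27,0,0,0,0],
  [-29,27,0,0,0,0],
], claw=0, force=100)

```text
clock: 0.57
position: [0.3025, 0.2982, 0.2075]
ee_rot: [0.85, 0.527, -0.001, -0.0]
wrist_force: [1.1, -0.1, 0.3]
width: 1.002
```

Request:
drive_tool([
  [-29,27,0,0,0,0],
  [-29,27,0,0,0,0],
  [-29,27,0,0,0,0],
  [-29,27,0,0,0,0],
  [-29,27,0,0,0,0],
])

```text
clock: 0.98
position: [0.3586, 0.0992, 0.2075]
ee_rot: [0.849, 0.528, -0.0, 0.0]
wrist_force: [2.4, 0.2, -0.6]
width: 1.001
```

Request:
drive_tool([
  [-29,27,0,0,0,0],
  [-29,27,0,0,0,0],
  [-29,27,0,0,0,0],
  [-29,27,0,0,0,0],
  [-29,27,0,0,0,0],
])

```text
clock: 1.4
position: [0.4153, -0.1011, 0.2083]
ee_rot: [0.849, 0.528, 0.001, 0.001]
wrist_force: [0.5, 0.9, 0.8]
width: 1.003
```

```bash
python3 -c "
from h import *
plan([.481,-.301,.15],1.269,5)"
```

```text
t 1.4 pos [ 0.4153 -0.1011  0.2083] yaw 1.112 shift [-150.3  147.3   58.5] turn [ 0.002 -0.    -0.157] F [0.5 0.9 0.8] w 1.003
per row [-30.1  29.5  11.7] [ 0.0003 -0.     -0.0313]
```

Request:
drive_tool([
  [-30,28,10,0,0,-0.03],
  [-29,28,10,0,0,-0.03],
  [-28,29,10,0,0,-0.03],
  [-28,30,10,0,0,-0.03],
  [-27,30,10,0,0,-0.03],
])

```text
clock: 1.82
position: [0.4905, -0.2891, 0.1609]
ee_rot: [0.807, 0.591, 0.001, 0.002]
wrist_force: [-0.2, 0.4, 0.8]
width: 0.998
```

```bash
python3 -c "
from h import *
plan([.481,-.301,.11],1.269,2)
f=cap('wrist','wrist1');cap('top','top1')"
```

```text
t 1.82 pos [ 0.4905 -0.2891  0.1609] yaw 1.264 shift [-14.2  -5.7  50.9] turn [ 0.005  0.    -0.005] F [-0.2  0.4  0.8] w 0.998
per row [-7.1 -2.9 25.4] [ 0.0026  0.0002 -0.0023]
```

View pics/wrist1.png

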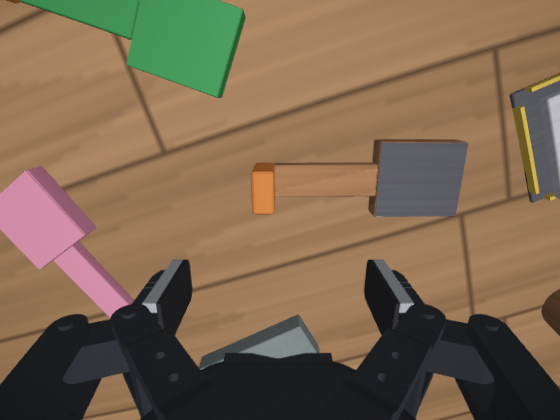

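Run:
```python
from m import *
f=load('wrist1'); h,s,v=masks(f)
c,cen,a=big((h<16)&(s>190)&(v>200),(240,150,285,225)); print('tab mask',cv2.boundingRect(c),cen)
print('tab top', onz(f,264,169,.07))
p=[(382,141),(467,142),(456,216),(373,215)]
C=[onz(f,*q,.024) for q in p]; print(np.mean(C,0),np.round(C,4).tolist())
im=f['color'][130:230,240:480]; cv2.imwrite('pics/wrist1c.png',cv2.resize(im,None,fx=3.3,fy=3.3,interpolation=cv2.INTER_CUBIC)[:,:,::-1])
```

```text
Traceback (most recent call last):
  File "m.py", line 8, in big
    c=max(c,key=cv2.contourArea); M=cv2.moments(c); return c,np.array([M['m10']/M['m00'],M['m01']/M['m00']]),M['m00']
ValueError: max() iterable argument is empty
```

Run:
```python
from m import *
f=load('wrist1')
print('tab top', onz(f,264,168,.07))
p=[(382,141),(467,142),(456,216),(373,215)]
C=[onz(f,*q,.024) for q in p]; print(np.mean(C,0),np.round(C,4).tolist())
im=f['color'][130:230,240:480]; cv2.imwrite('pics/wrist1c.png',cv2.resize(im,None,fx=3.3,fy=3.3,interpolation=cv2.INTER_CUBIC)[:,:,::-1])
```

```text
tab top [ 0.46035741 -0.29095984  0.07      ]
[ 0.52817931 -0.14591438  0.024     ] [[0.4775, -0.1758, 0.024], [0.5038, -0.093, 0.024], [0.5801, -0.1141, 0.024], [0.5513, -0.2008, 0.024]]
```

View pics/wrist1c.png

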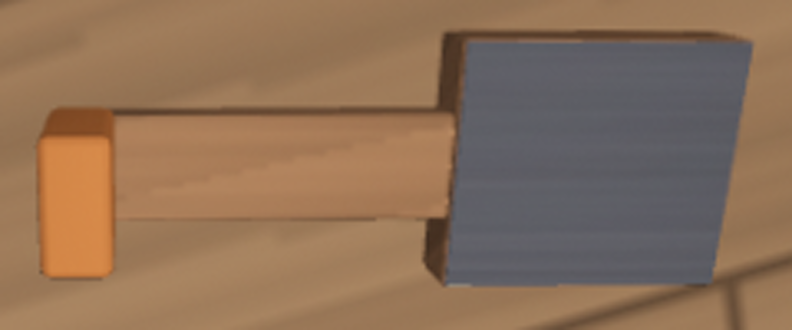

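Run:
```python
from m import *
f=load('wrist1'); W=lambda u,v:(240+(u+.5)/3.3-.5,130+(v+.5)/3.3-.5)
c=[onz(f,*W(*q),.07) for q in [(38,137),(114,137),(112,277),(40,277)]]; print('tab',np.mean(c,0),np.round(c,4).tolist())
C=[onz(f,*W(*q),.024) for q in [(468,42),(752,44),(713,285),(446,285)]]; print('pad',np.mean(C,0)); d=np.mean(C,0)-np.mean(c,0); print(np.hypot(*d[:2]),np.arctan2(d[1],d[0]))
plan([.481,-.299,.10],1.269)
```

```text
tab [ 0.48098977 -0.29901858  0.07      ] [[0.4596, -0.3023, 0.07], [0.4656, -0.2835, 0.07], [0.5023, -0.2958, 0.07], [0.4964, -0.3145, 0.07]]
pad [ 0.52916955 -0.14568259  0.024     ]
0.16072714590530945 1.266353884846955
t 1.92 pos [ 0.491  -0.2907  0.159 ] yaw 1.262 shift [-10.9  -7.2  59. ] turn [ 0.003  0.    -0.007] F [-0.7  1.8 -0.4] w 0.998
```

Request:
drive_tool([
  [-6,-4,20,0,0,-0.005],
  [-5,-3,30,0,0,0],
  [0,0,20,0,0,0],
  [0,0,20,0,0,0],
  [0,0,0,0,0,0],
])

```text
clock: 2.33
position: [0.4806, -0.2996, 0.0653]
ee_rot: [0.807, 0.591, 0.001, 0.001]
wrist_force: [0.0, -0.5, -0.2]
width: 0.997
```

```bash
python3 -c "
from h import *
plan([.481,-.300,.046],1.267,2)"
```

```text
t 2.33 pos [ 0.4806 -0.2996  0.0653] yaw 1.264 shift [-0.3  0.5 19.3] turn [ 0.003 -0.    -0.003] F [ 0.  -0.5 -0.2] w 0.997
per row [-0.2  0.2  9.7] [ 0.0016 -0.0001 -0.0014]
```

Request:
drive_tool([
  [0,0,10,0,0,0],
  [0,0,9,0,0,0],
  [0,0,0,0,0,0],
  [0,0,0,0,0,0],
  [0,0,0,0,0,0],
])

```text
clock: 2.75
position: [0.4817, -0.299, 0.0477]
ee_rot: [0.807, 0.591, 0.001, 0.002]
wrist_force: [-0.2, -0.4, 1.1]
width: 1.002
```

Request:
drive_tool([
  [0,0,0,0,0,0],
  [0,0,0,0,0,0],
  [0,0,0,0,0,0],
  [0,0,0,0,0,0],
  [0,0,0,0,0,0],
], claw=1, force=100)

```text
clock: 3.17
position: [0.4829, -0.2998, 0.0502]
ee_rot: [0.806, 0.591, 0.002, 0.004]
wrist_force: [-0.8, 0.5, 0.1]
width: 0.296
```

```bash
python3 -c "
from h import *
plan([.481,-.300,.13],1.267,2)"
```

```text
t 3.17 pos [ 0.4829 -0.2998  0.0502] yaw 1.265 shift [ -1.   -1.  -79.8] turn [ 0.009  0.002 -0.002] F [-0.8  0.5  0.1] w 0.296
per row [ -0.5  -0.5 -39.9] [ 0.0047  0.0009 -0.0009]
```

Request:
drive_tool([
  [0,0,2,0,0,0],
  [0,0,0,0,0,0],
  [0,0,0,0,0,0],
  [0,0,-10,0,0,0],
  [0,0,-20,0,0,0],
])

```text
clock: 3.58
position: [0.481, -0.2984, 0.0761]
ee_rot: [0.807, 0.591, 0.001, 0.001]
wrist_force: [0.0, 0.1, 0.7]
width: 0.002
```

Request:
drive_tool([
  [0,0,-20,0,0,0],
  [0,0,-20,0,0,0],
  [0,0,0,0,0,0],
  [0,0,0,0,0,0],
  [0,0,0,0,0,0],
])

```text
clock: 4.0
position: [0.482, -0.2993, 0.1239]
ee_rot: [0.807, 0.591, 0.002, 0.004]
wrist_force: [-0.1, 0.8, -0.2]
width: 0.002
```

```bash
python3 -c "
from h import *
cap('side','side2');cap('wrist','wrist2')
plan([.531,-.160,.1],1.68)"
```

```text
t 4.1 pos [ 0.4817 -0.299   0.123 ] yaw 1.265 shift [147.5   5.   22.9] turn [ 0.007  0.003 -0.415] F [-0.1 -0.3 -0.3] w 0.001
```

View pics/side2.png

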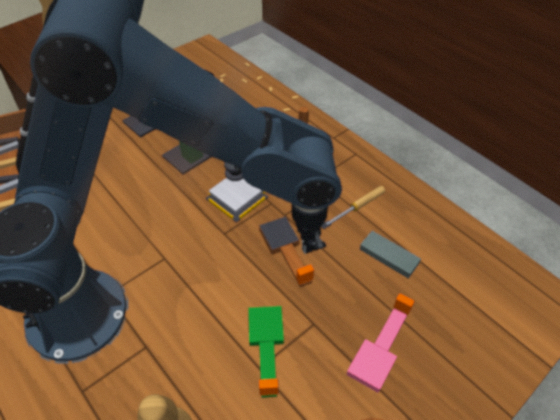

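View pics/wrist2.png

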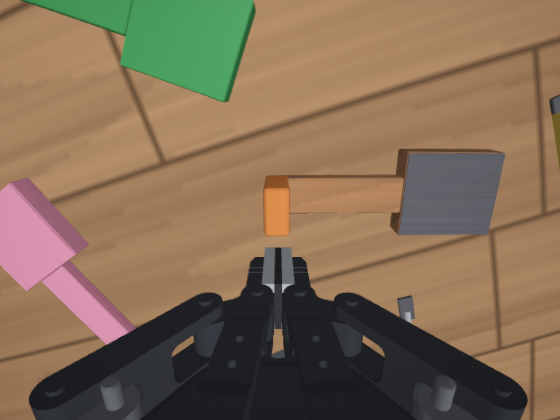

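Run:
```python
from h import *
s=load('side2'); w=load('wrist2')
for z in [.109,.123]: print(z,proj(s,[.4817,-.299,z]),proj(w,[.4817,-.299,z]))
print(proj(s,[.481,-.3,.07]),proj(w,[.481,-.3,.07]))
print(-w['R'].T@w['t'])
cv2.imwrite('pics/side2c.png',cv2.resize(s['color'][200:300,250:350],None,fx=5,fy=5,interpolation=cv2.INTER_CUBIC)[:,:,::-1])
```

```text
0.109 [304.9863092  259.24239169] [276.50369749 233.7597537 ]
0.123 [305.2365846  255.83102049] [276.38906867 243.1633171 ]
[304.38032117 268.8338752 ] [275.23377008 212.79012557]
[ 0.40724072 -0.27449762  0.2877599 ]
```

View pics/side2c.png

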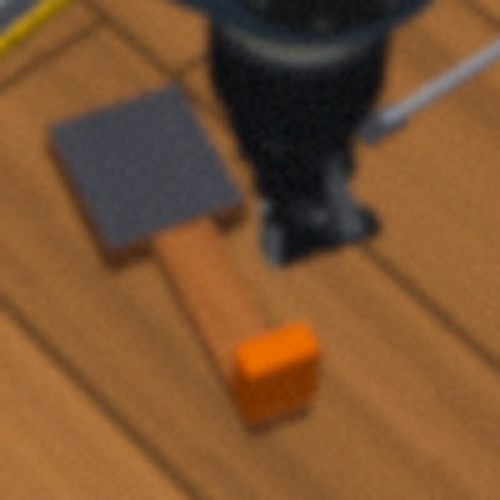

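Run:
```python
from h import *
s=load('side2'); w=load('wrist2')
print(tri(s,(306,252.5),w,(278,250)),tri(s,(306,252.5),w,(278,247)))
t1=load('top1'); cv2.imwrite('pics/top1c.png',cv2.resize(t1['color'][170:270,230:360],None,fx=5,fy=5,interpolation=cv2.INTER_CUBIC)[:,:,::-1])
cv2.imwrite('pics/wrist2c.png',cv2.resize(w['color'][160:340,200:360],None,fx=4,fy=3.3,interpolation=cv2.INTER_CUBIC)[:,:,::-1])
s=load('side0');cv2.imwrite('pics/side0f.png',cv2.resize(s['color'][0:130,0:130],None,fx=4.5,fy=4.5,interpolation=cv2.INTER_CUBIC)[:,:,::-1])
```

```text
(array([ 0.48313423, -0.2981324 ,  0.13258965]), np.float64(0.002539706113670371)) (array([ 0.48264254, -0.29781269,  0.13173209]), np.float64(0.004202127951021471))
```

View pics/top1c.png

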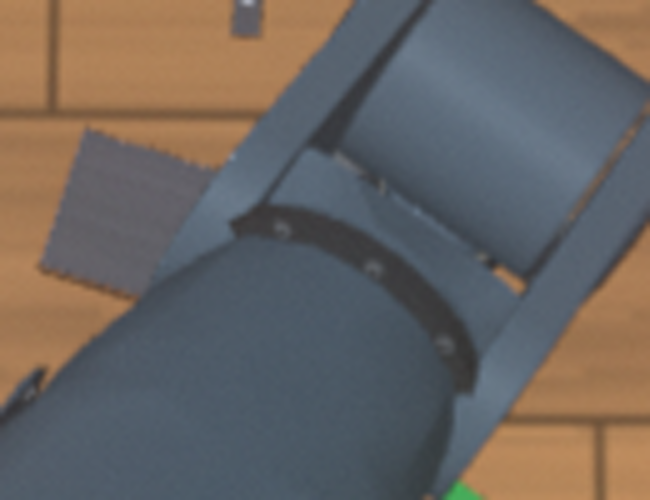

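View pics/wrist2c.png

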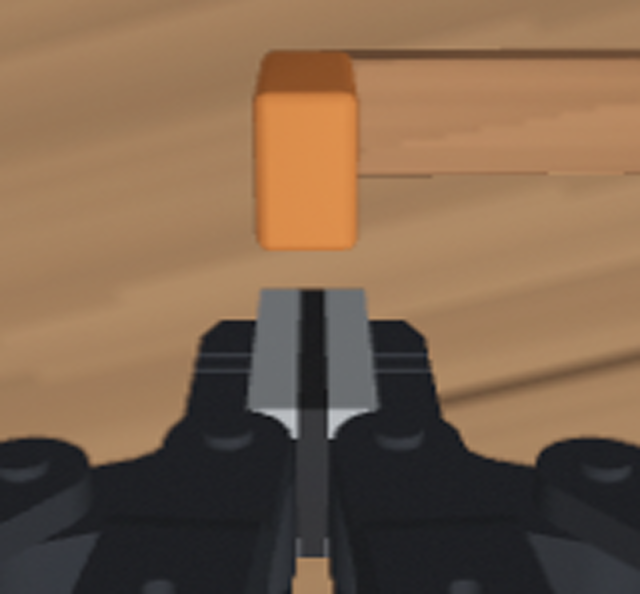

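View pics/side0f.png

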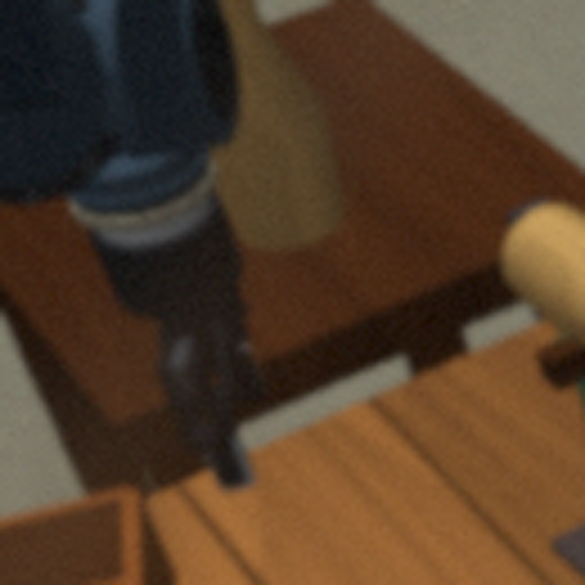

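Request:
drive_tool([
  [0,0,20,0,0,0],
  [0,0,20,0,0,0],
  [0,0,20,0,0,0],
  [0,0,10,0,0,0],
  [0,0,4,0,0,0],
], claw=0)

```text
clock: 4.52
position: [0.4817, -0.299, 0.0447]
ee_rot: [0.807, 0.591, 0.001, 0.003]
wrist_force: [-0.5, -0.2, -0.3]
width: 0.708
```

```bash
python3 -c "
from h import *
s=cap('side','side3');w=cap('wrist','wrist3')
cv2.imwrite('pics/side3c.png',cv2.resize(s['color'][200:300,250:350],None,fx=5,fy=5,interpolation=cv2.INTER_CUBIC)[:,:,::-1])
plan([.481,-.300,.022],1.267)"
```

```text
t 4.62 pos [ 0.4819 -0.2991  0.0457] yaw 1.265 shift [-1.1 -0.8 23.7] turn [ 0.007  0.001 -0.002] F [ 0.5 -0.   0.4] w 0.871
```

View pics/side3c.png

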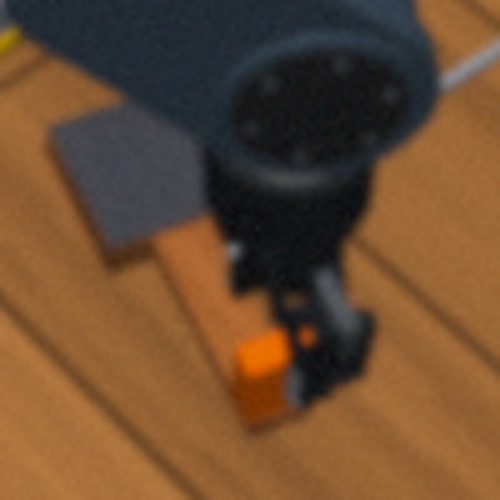

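View pics/wrist3.png

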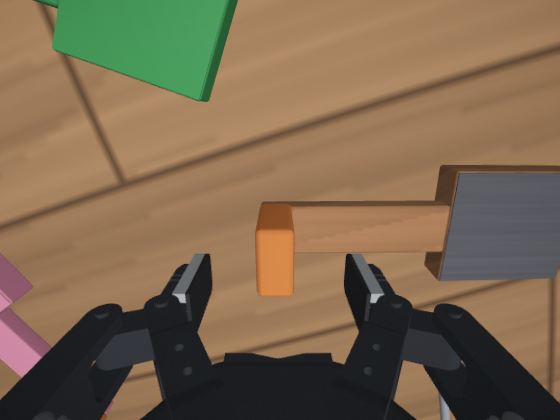

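```bash
python3 -c "
from h import *
s=load('side3');w=load('wrist3')
cv2.imwrite('pics/side3d.png',cv2.resize(s['color'][240:295,285:335],None,fx=11,fy=11,interpolation=cv2.INTER_CUBIC)[:,:,::-1])
cv2.imwrite('pics/wrist3d.png',cv2.resize(w['color'][190:350,150:410],None,fx=3,fy=3,interpolation=cv2.INTER_CUBIC)[:,:,::-1])
for z in [.02,.03,.04,.05,.06,.07]: print(z,onz(s,310,280.5,z).round(3),onz(w,210,255,z).round(3))
"
```

```text
0.02 [ 0.492 -0.312  0.02 ] [ 0.487 -0.349  0.02 ]
0.03 [ 0.487 -0.316  0.03 ] [ 0.483 -0.345  0.03 ]
0.04 [ 0.483 -0.32   0.04 ] [ 0.478 -0.341  0.04 ]
0.05 [ 0.478 -0.324  0.05 ] [ 0.474 -0.337  0.05 ]
0.06 [ 0.473 -0.329  0.06 ] [ 0.47  -0.333  0.06 ]
0.07 [ 0.469 -0.333  0.07 ] [ 0.466 -0.329  0.07 ]
```

View pics/side3d.png

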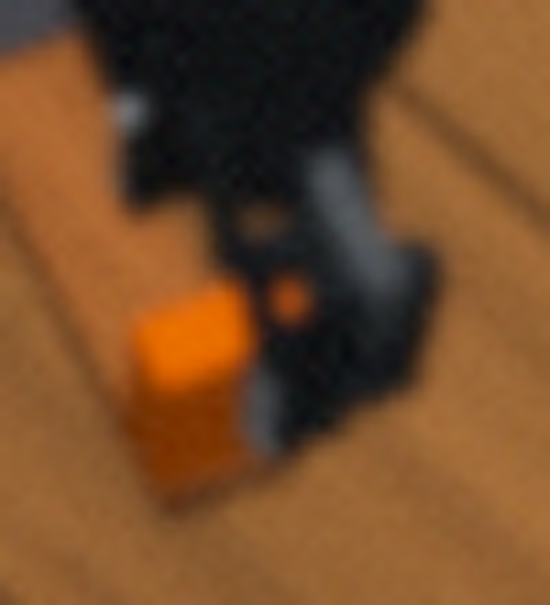

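View pics/wrist3d.png

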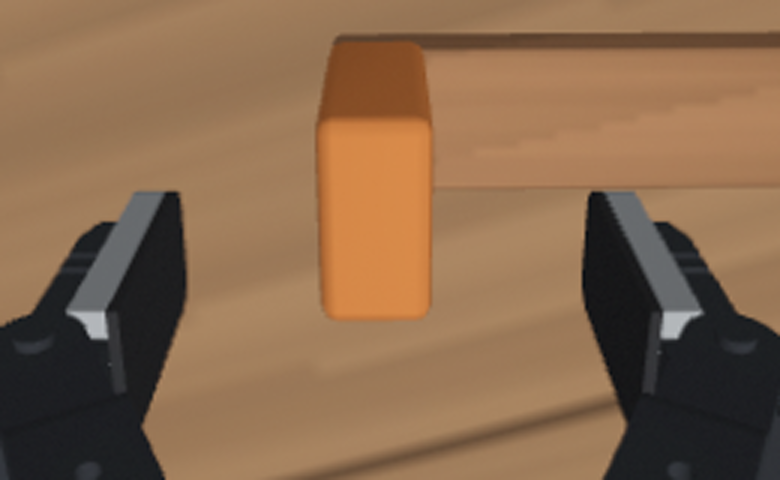

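Request:
drive_tool([
  [-1,-3,6,0,0,0],
  [0,-3,6,0,0,0],
  [0,0,4,0,0,0],
  [0,0,0,0,0,0],
  [0,0,0,0,0,0],
])

```text
clock: 5.03
position: [0.4766, -0.2992, 0.0309]
ee_rot: [0.807, 0.591, 0.002, 0.005]
wrist_force: [-0.1, 0.1, 0.2]
width: 1.004
```

```bash
python3 -c "
from h import *
s=cap('side','side4');w=cap('wrist','wrist4')
a=cv2.resize(s['color'][240:295,285:335],None,fx=8,fy=8,interpolation=cv2.INTER_CUBIC)[:,:,::-1]
b=cv2.resize(w['color'][210:350,150:410],None,fx=1.5,fy=1.5,interpolation=cv2.INTER_CUBIC)[:,:,::-1]
o=np.zeros((440,800,3),np.uint8);o[:440,:400]=a;o[:210,400:790]=b
cv2.imwrite('pics/c4.png',o)
plan([.481,-.300,.022],1.267)"
```

```text
t 5.13 pos [ 0.4767 -0.2993  0.031 ] yaw 1.265 shift [0.6 4.2 9. ] turn [ 0.011  0.002 -0.002] F [1.  0.6 0.1] w 1.0
```

View pics/c4.png

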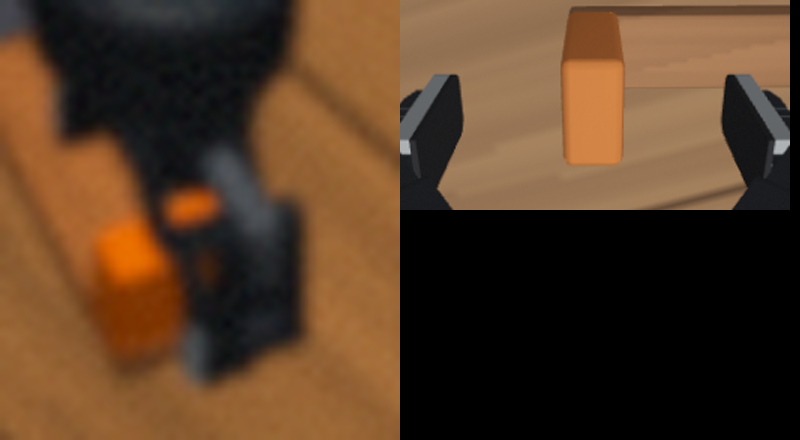

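```bash
python3 -c "
from h import *
s=load('side4');w=load('wrist4')
for z in [.02,.03,.04,.05,.06,.07]: print(z,onz(s,309.5,287,z).round(3),onz(w,150+62/1.5,210+75/1.5,z).round(3),onz(w,150+325/1.5,210+75/1.5,z).round(3))
"
```

```text
0.02 [ 0.478 -0.325  0.02 ] [ 0.476 -0.357  0.02 ] [ 0.511 -0.248  0.02 ]
0.03 [ 0.474 -0.329  0.03 ] [ 0.472 -0.353  0.03 ] [ 0.504 -0.25   0.03 ]
0.04 [ 0.469 -0.333  0.04 ] [ 0.468 -0.348  0.04 ] [ 0.498 -0.251  0.04 ]
0.05 [ 0.465 -0.337  0.05 ] [ 0.463 -0.343  0.05 ] [ 0.492 -0.253  0.05 ]
0.06 [ 0.46  -0.341  0.06 ] [ 0.459 -0.338  0.06 ] [ 0.486 -0.254  0.06 ]
0.07 [ 0.456 -0.345  0.07 ] [ 0.455 -0.334  0.07 ] [ 0.479 -0.256  0.07 ]
```

Request:
drive_tool([
  [0,0,5,0,0,0],
  [0,0,5,0,0,0],
  [0,0,0,0,0,0],
  [0,0,0,0,0,0],
  [0,0,0,0,0,0],
], claw=1, force=100)

```text
clock: 5.55
position: [0.4773, -0.2995, 0.0204]
ee_rot: [0.806, 0.591, 0.002, 0.006]
wrist_force: [-1.1, -0.2, -0.6]
width: 0.3
```

Request:
drive_tool([
  [0,0,0,0,0,0],
  [0,0,0,0,0,0],
  [0,0,0,0,0,0],
  [0,0,0,0,0,0],
  [0,0,0,0,0,0],
])

```text
clock: 5.97
position: [0.4772, -0.2994, 0.0207]
ee_rot: [0.806, 0.591, 0.002, 0.005]
wrist_force: [-0.6, 0.9, -0.0]
width: 0.218
```

```bash
python3 -c "
from h import *
s=cap('side','side5');w=cap('wrist','wrist5')
a=cv2.resize(s['color'][240:295,285:335],None,fx=8,fy=8,interpolation=cv2.INTER_CUBIC)[:,:,::-1]
b=cv2.resize(w['color'][210:350,150:410],None,fx=1.5,fy=1.5,interpolation=cv2.INTER_CUBIC)[:,:,::-1]
o=np.zeros((440,800,3),np.uint8);o[:440,:400]=a;o[:210,400:790]=b
cv2.imwrite('pics/c5.png',o)
plan([.481,-.300,.022],1.267)"
```

```text
t 6.07 pos [ 0.4772 -0.2994  0.0207] yaw 1.266 shift [ 0.5  3.8 -1.3] turn [ 0.011  0.003 -0.001] F [-0.3  0.1 -0.1] w 0.212
```

View pics/c5.png

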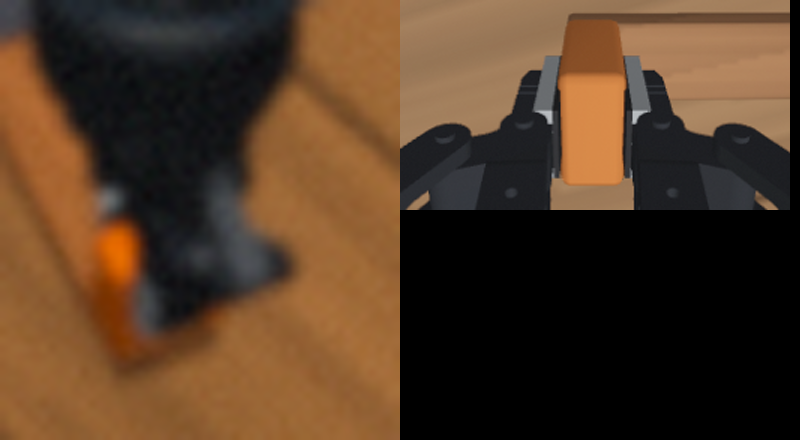

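Request:
drive_tool([
  [0,0,-10,0,0,0],
  [0,0,-15,0,0,0],
  [0,0,-20,0,0,0],
  [0,0,-10,0,0,0],
  [0,0,0,0,0,0],
])

```text
clock: 6.48
position: [0.4758, -0.2988, 0.0785]
ee_rot: [0.806, 0.592, 0.002, 0.004]
wrist_force: [-1.1, -0.8, -2.5]
width: 0.213
```

```bash
python3 -c "
from h import *
s=cap('side','side6')
cv2.imwrite('pics/c6.png',cv2.resize(s['color'][190:300,240:350],None,fx=5,fy=5,interpolation=cv2.INTER_CUBIC)[:,:,::-1])
plan([.5535,-.228,.080],1.68,7)"
```

```text
t 6.53 pos [ 0.4756 -0.2987  0.0777] yaw 1.266 shift [90.8 53.1 -2.1] turn [ 0.008  0.004 -0.414] F [ 0.5 -0.3 -2.5] w 0.215
per row [13.   7.6 -0.3] [ 0.0011  0.0006 -0.0592]
```

View pics/c6.png

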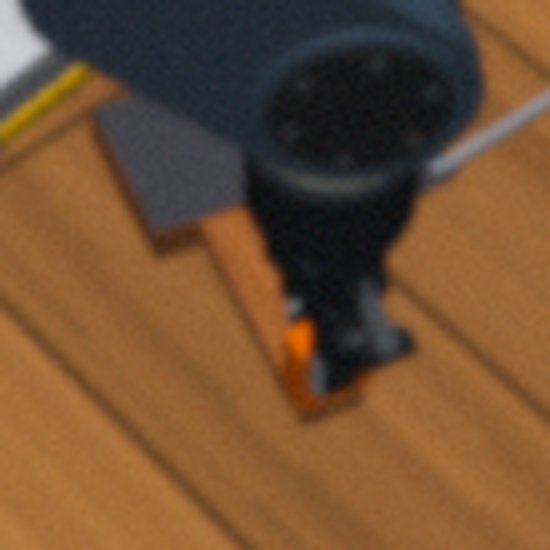

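Request:
drive_tool([
  [16,14,0,0,0,-0.083],
  [16,14,0,0,0,-0.083],
  [15,14,0,0,0,-0.083],
  [15,14,0,0,0,-0.083],
  [15,14,0,0,0,-0.082],
])

```text
clock: 6.95
position: [0.5546, -0.2324, 0.0744]
ee_rot: [0.664, 0.748, -0.0, 0.003]
wrist_force: [-0.2, 0.3, -1.7]
width: 0.219
```

```bash
python3 -c "
from h import *
s=cap('side','side7'); cap('top','top7'); cap('wrist','wrist7')
plan([.5535,-.228,.067],1.68,2)"
```

```text
t 7.1 pos [ 0.5543 -0.2319  0.0743] yaw 1.687 shift [ 4.  -0.3  7.3] turn [0.003 0.004 0.007] F [-0.5 -1.  -3.2] w 0.214
per row [ 2.  -0.2  3.7] [0.0016 0.0021 0.0035]
```

View pics/wrist7.png

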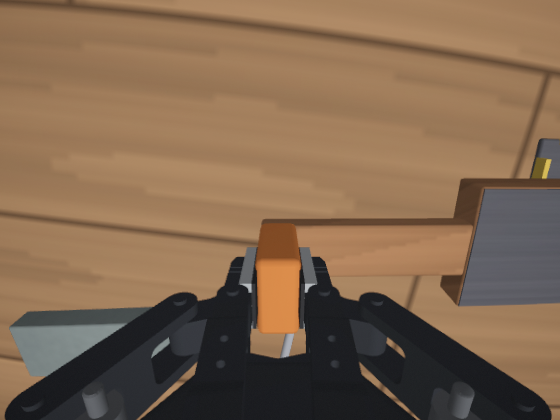

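View pics/side7.png

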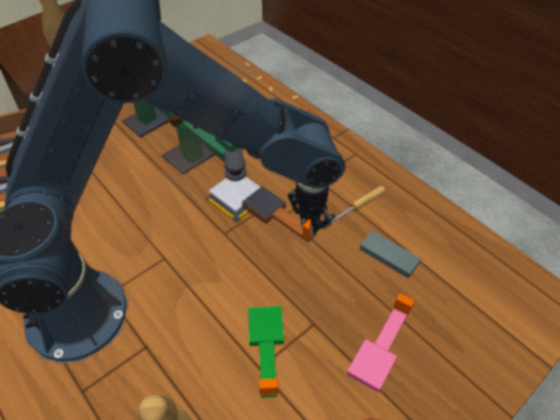

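View pics/top7.png

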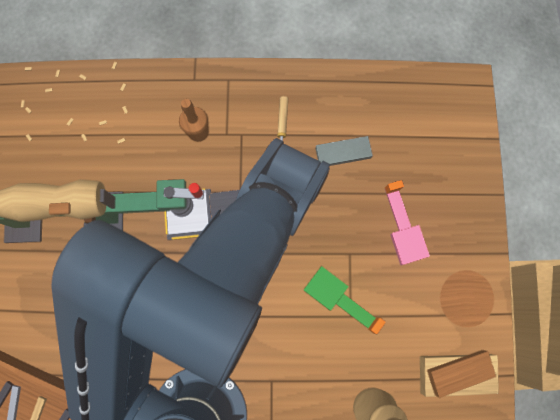

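```bash
python3 -c "
from h import *
s=load('side7');t=load('top7')
for z in [.2,.25,.3,.35,.4]: print(z,proj(s,[.554,-.232,z]),proj(t,[.554,-.232,z]))
cv2.imwrite('pics/c7.png',cv2.resize(s['color'][90:250,190:350],None,fx=3.7,fy=3.7,interpolation=cv2.INTER_CUBIC)[:,:,::-1])
"
```

```text
0.2 [309.85104934 202.2448779 ] [291.12876081 189.76586503]
0.25 [310.92439578 187.67919611] [291.9180598  184.82109475]
0.3 [312.06854821 172.0807542 ] [292.77924667 179.42460943]
0.35 [313.28985145 155.34702431] [293.72250645 173.51220068]
0.4 [314.59523995 137.36357566] [294.76001952 167.00703458]
```

View pics/c7.png

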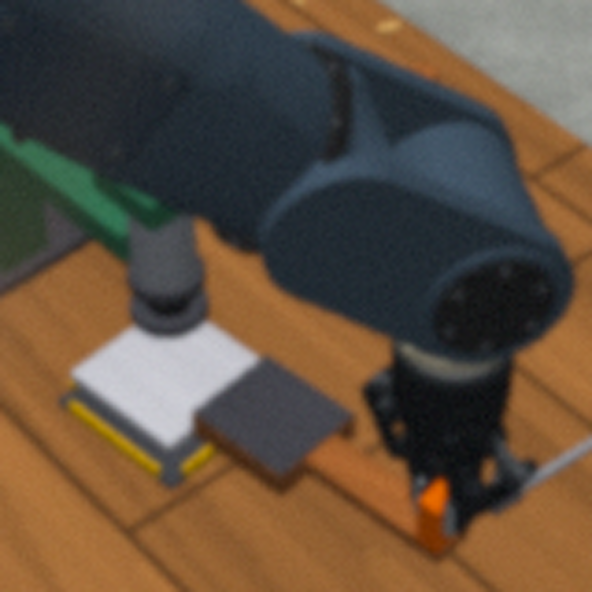

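Request:
drive_tool([
  [12,0,2,0,0,0],
  [12,0,2,0,0,0],
  [12,0,1,0,0,0],
  [12,0,0,0,0,0],
  [0,0,0,0,0,0],
])

```text
clock: 7.52
position: [0.5452, -0.1812, 0.0665]
ee_rot: [0.668, 0.744, -0.001, 0.001]
wrist_force: [-0.1, 0.8, -2.4]
width: 0.214
```

```bash
python3 -c "
from h import *
s=cap('side','side8'); t=cap('top','top8')
a=cv2.resize(s['color'][130:240,180:330],None,fx=3.6,fy=3.6,interpolation=cv2.INTER_CUBIC)[:,:,::-1]
b=cv2.resize(t['color'][150:250,150:230],None,fx=3,fy=3,interpolation=cv2.INTER_CUBIC)[:,:,::-1]
o=np.zeros((400,790,3),np.uint8);o[:396,:540]=a;o[:300,550:790]=b
cv2.imwrite('pics/c8.png',o)
plan([.5425,-.119,.067],1.68,4)"
```

```text
t 7.62 pos [ 0.5459 -0.1829  0.0669] yaw 1.679 shift [63.9  3.5 -0.4] turn [ 0.001  0.004 -0.001] F [ 0.9 -0.2 -2. ] w 0.218
per row [16.   0.9 -0.1] [ 0.0002  0.0009 -0.0002]
```

View pics/c8.png

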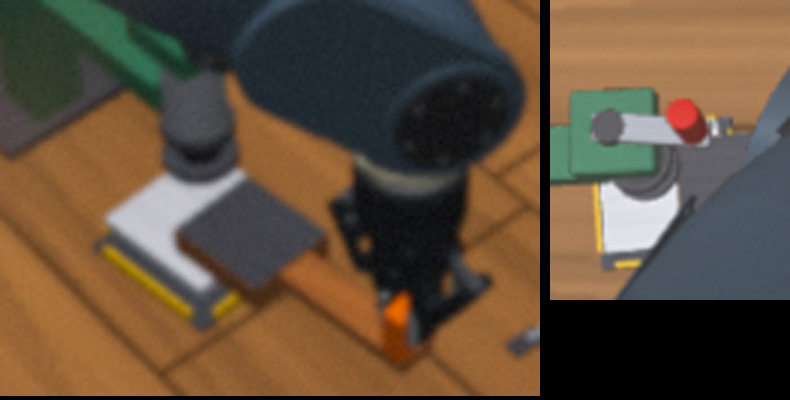

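```bash
python3 -c "
from h import *
s=get_state(); print(s['joints'],s['position'])
q0=np.array([1.01737542e+00,  3.51267378e-01,  1.65241748e+00,0,1.1391]);p0=[.2483,.49036,.20934]
A=[];b=[]
for q,p in [(q0,p0),(s['joints'],s['position'])]:
    A.append([np.sin(q[1]),np.sin(q[1]+q[2]),0]);b.append(np.hypot(p[0],p[1]))
    A.append([np.cos(q[1]),np.cos(q[1]+q[2]),1]);b.append(p[2])
print(np.linalg.lstsq(np.array(A),np.array(b),rcond=None))
L1,L2,c=np.linalg.lstsq(np.array(A),np.array(b),rcond=None)[0]
q=s['joints'];print('pitch',q[1]+q[2]-np.pi/2, 'elbow r',L1*np.sin(q[1]))
"
```

```text
[-0.40272691  0.57630307  1.69759509 -0.00377254  0.8651408  -2.07967624] [ 0.54591634 -0.18291645  0.06687147]
(array([ 0.44544084,  0.43649133, -0.02509438]), array([1.00433834e-06]), np.int32(3), array([2.04169652, 1.34793354, 0.12062542]))
pitch 0.7031018318378206 elbow r 0.24273312456016163
```

```bash
python3 -c "
from h import *
t=load('top8'); j1=-.4027; d=np.array([np.cos(j1),np.sin(j1)]); T=np.array([.5459,-.1829])
cv2.imwrite('pics/top8c.png',cv2.resize(t['color'][130:330,130:340],None,fx=3,fy=3,interpolation=cv2.INTER_CUBIC)[:,:,::-1])
for e in [(790,75),(770,110),(705,190),(665,240),(620,300)]:
    px=(150+(e[0]-550)/3,150+e[1]/3)
    for z in [.31,.36,.42,.48]:
        X=onz(t,*px,z)[:2]-T; print(e,z,'along',round(X@d,3),'perp',round(d[0]*X[1]-d[1]*X[0],3),'axis z',round(.31-.84*(X@d),3))
"
```

```text
(790, 75) 0.31 along -0.02 perp 0.084 axis z 0.327
(790, 75) 0.36 along -0.03 perp 0.075 axis z 0.335
(790, 75) 0.42 along -0.042 perp 0.064 axis z 0.346
(790, 75) 0.48 along -0.054 perp 0.052 axis z 0.356
(770, 110) 0.31 along -0.049 perp 0.086 axis z 0.351
(770, 110) 0.36 along -0.058 perp 0.077 axis z 0.358
(770, 110) 0.42 along -0.068 perp 0.066 axis z 0.367
(770, 110) 0.48 along -0.079 perp 0.054 axis z 0.376
(705, 190) 0.31 along -0.119 perp 0.104 axis z 0.41
(705, 190) 0.36 along -0.125 perp 0.094 axis z 0.415
(705, 190) 0.42 along -0.131 perp 0.082 axis z 0.42
(705, 190) 0.48 along -0.137 perp 0.07 axis z 0.425
(665, 240) 0.31 along -0.163 perp 0.115 axis z 0.447
(665, 240) 0.36 along -0.166 perp 0.104 axis z 0.449
(665, 240) 0.42 along -0.17 perp 0.092 axis z 0.453
(665, 240) 0.48 along -0.174 perp 0.079 axis z 0.456
(620, 300) 0.31 along -0.213 perp 0.126 axis z 0.489
(620, 300) 0.36 along -0.214 perp 0.115 axis z 0.49
(620, 300) 0.42 along -0.215 perp 0.101 axis z 0.491
(620, 300) 0.48 along -0.216 perp 0.088 axis z 0.491
```

View pics/top8c.png

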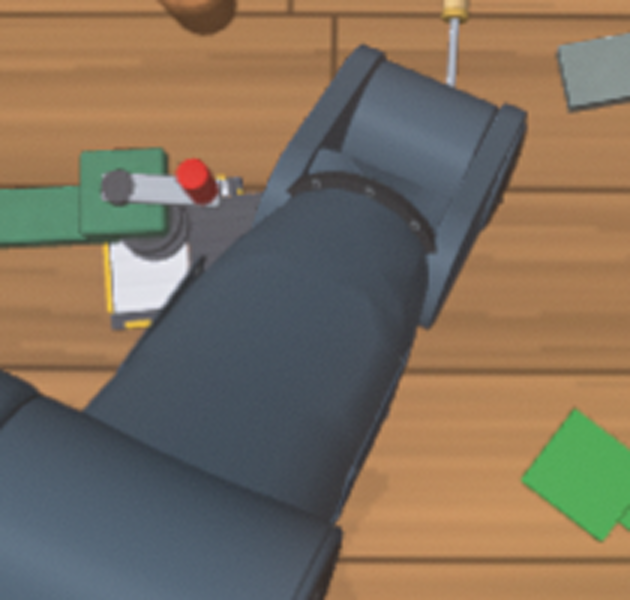

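```bash
python3 -c "
from h import *
plan([.5424,-.1395,.067],1.66,3)"
```

```text
t 7.62 pos [ 0.5459 -0.1829  0.0669] yaw 1.679 shift [43.5  1.2 -0.3] turn [0.001 0.004 0.019] F [ 0.9 -0.2 -2. ] w 0.218
per row [14.5  0.4 -0.1] [0.0003 0.0012 0.0065]
```

Request:
drive_tool([
  [11,0,0,0,0,0.005],
  [11,0,0,0,0,0.005],
  [11,0,0,0,0,0.005],
  [9,0,0,0,0,0.005],
  [0,0,0,0,0,0],
])

```text
clock: 8.03
position: [0.5414, -0.1382, 0.0672]
ee_rot: [0.677, 0.736, -0.001, 0.002]
wrist_force: [0.6, -0.1, -2.4]
width: 0.211
```

```bash
python3 -c "
from h import *
s=cap('side','side9'); t=cap('top','top9')
a=cv2.resize(s['color'][130:240,180:330],None,fx=3.6,fy=3.6,interpolation=cv2.INTER_CUBIC)[:,:,::-1]
b=cv2.resize(t['color'][150:250,150:230],None,fx=3,fy=3,interpolation=cv2.INTER_CUBIC)[:,:,::-1]
o=np.zeros((400,790,3),np.uint8);o[:396,:540]=a;o[:300,550:790]=b
cv2.imwrite('pics/c9.png',o)
plan([.5424,-.1395,.067],1.66)"
```

```text
t 8.13 pos [ 0.5418 -0.1395  0.0673] yaw 1.656 shift [-0.1  0.6  0.3] turn [ 0.003  0.005 -0.004] F [ 0.5 -0.8 -1.5] w 0.218
```

View pics/c9.png

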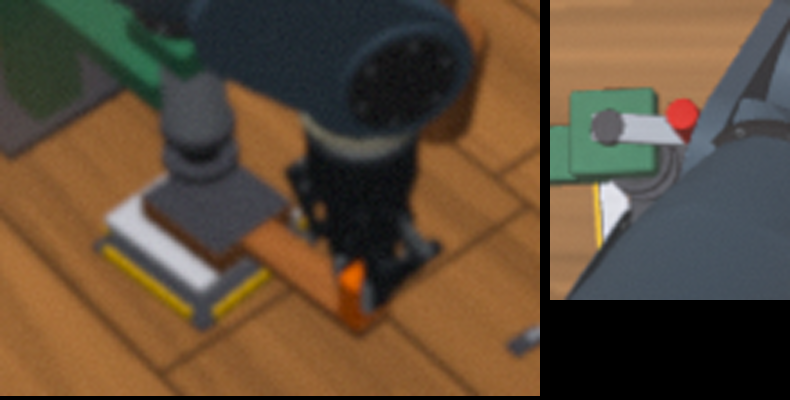

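```bash
python3 -c "
from h import *
s=load('side9'); S=lambda u,v:(180+(u+.5)/3.6-.5,130+(v+.5)/3.6-.5)
cv2.imwrite('pics/c9b.png',cv2.resize(s['color'][165:225,200:265],None,fx=9,fy=9,interpolation=cv2.INTER_CUBIC)[:,:,::-1])
print(proj(s,[.53,.04,.036]),proj(s,[.532,.02,.07]))
"
```

```text
[235.26475525 189.57873564] [239.41263209 184.95801814]
```

View pics/c9b.png

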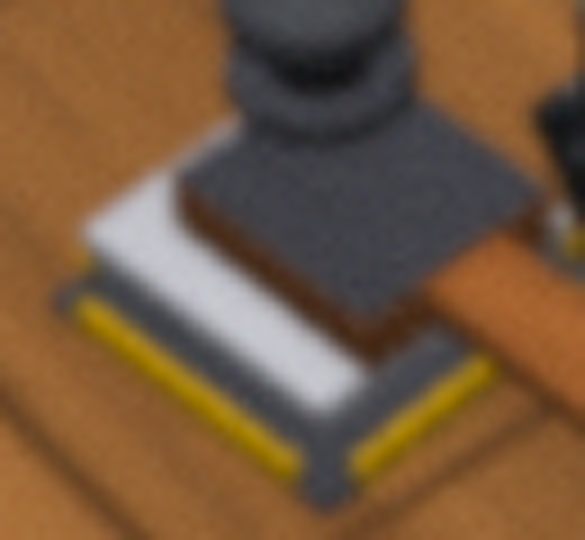

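```bash
python3 -c "
from h import *
s=load('side9'); S=lambda u,v:(200+(u+.5)/9-.5,165+(v+.5)/9-.5)
L,B,R=[onz(s,*S(*p),.070) for p in [(180,187),(374,320),(540,200)]]
print(L,B,R,(L+R)/2,np.linalg.norm(L-B),np.linalg.norm(B-R),np.arctan2(*(L-B)[1::-1])-np.pi/2)
L,B=[onz(s,*S(*p),.036) for p in [(83,235),(322,412)]]; print(L,B,np.arctan2(*(L-B)[1::-1])-np.pi/2, np.linalg.norm(L-B))
"
```

```text
[0.48953142 0.05482814 0.07      ] [ 0.50126052 -0.02712065  0.07      ] [ 0.56983564 -0.02172268  0.07      ] [0.52968353 0.01655273 0.07      ] 0.08278391158554027 0.06878724855551445 0.14216173571575008
[0.47056072 0.08584554 0.036     ] [ 0.48325273 -0.0212904   0.036     ] 0.11791679435512603 0.10788510610281563
```

Request:
drive_tool([
  [0,0,3,0,0,0],
  [0,0,3,0,0,0],
  [0,0,2,0,0,0],
  [0,0,0,0,0,0],
  [0,0,0,0,0,0],
])

```text
clock: 8.55
position: [0.5421, -0.1409, 0.0583]
ee_rot: [0.677, 0.736, -0.001, 0.003]
wrist_force: [-0.0, 0.2, -3.1]
width: 0.217
```

Request:
drive_tool([
  [0,0,1,0,0,0],
  [0,0,1,0,0,0],
  [0,0,0,0,0,0],
  [0,0,0,0,0,0],
  [0,0,0,0,0,0],
])

```text
clock: 8.97
position: [0.5424, -0.1413, 0.0568]
ee_rot: [0.677, 0.736, -0.0, 0.003]
wrist_force: [-1.2, -0.5, 0.8]
width: 0.213
```

Request:
drive_tool([
  [0,0,0,0,0,0],
  [0,0,0,0,0,0],
  [0,0,0,0,0,0],
  [0,0,-5,0,0,0],
  [0,0,-15,0,0,0],
], claw=0.3)

```text
clock: 9.38
position: [0.5412, -0.1408, 0.0754]
ee_rot: [0.677, 0.736, -0.001, 0.001]
wrist_force: [-0.6, -0.8, 0.3]
width: 0.702
```

Request:
drive_tool([
  [0,0,-20,0,0,0],
  [-5,0,-20,0,0,0],
  [-20,0,-5,0,0,0],
  [-25,0,0,0,0,0],
  [-10,0,0,0,0,0],
])

```text
clock: 9.8
position: [0.5476, -0.2007, 0.1275]
ee_rot: [0.676, 0.737, -0.0, 0.004]
wrist_force: [-0.3, 0.0, -0.9]
width: 0.702
```

```bash
python3 -c "
from h import *
s=cap('side','side10'); w=cap('wrist','wrist10')
cv2.imwrite('pics/c10.png',cv2.resize(s['color'][150:250,190:320],None,fx=5,fy=5,interpolation=cv2.INTER_CUBIC)[:,:,::-1])
plan([.5424,-.1395,.067],1.66)"
```

```text
t 9.9 pos [ 0.5472 -0.1998  0.1266] yaw 1.656 shift [60.7  0.2 59.4] turn [ 0.003  0.005 -0.004] F [-0.5 -0.6 -0.5] w 0.699
```

View pics/c10.png

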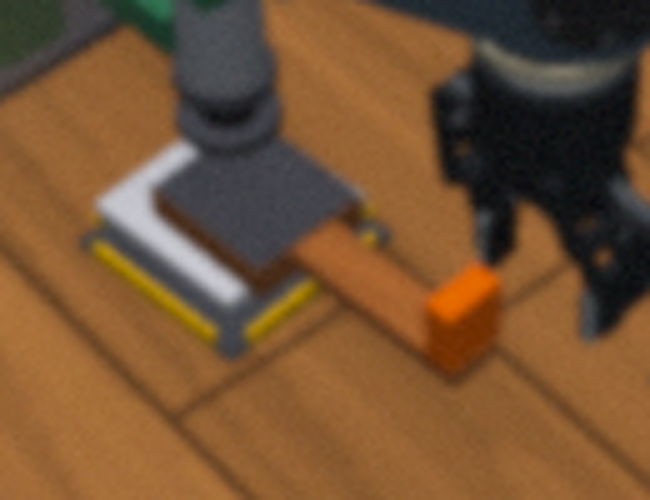

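View pics/wrist10.png

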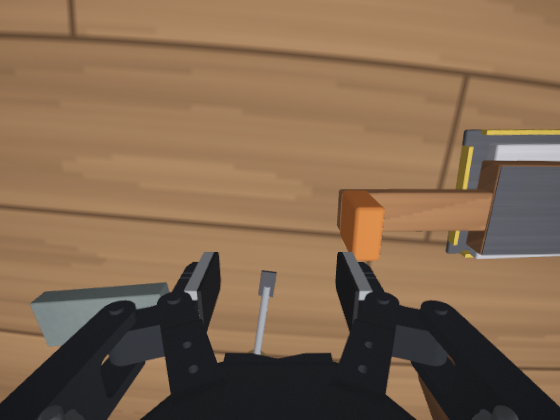

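Request:
drive_tool([
  [-12,-5,0,0,0,0],
  [-12,-5,0,0,0,0],
  [0,0,0,0,0,0],
  [0,0,0,0,0,0],
  [0,0,0,0,0,0],
], claw=1, force=60)

```text
clock: 10.32
position: [0.5373, -0.2237, 0.1253]
ee_rot: [0.676, 0.737, -0.001, 0.001]
wrist_force: [-0.7, 0.8, 1.1]
width: 0.007
```

Request:
drive_tool([
  [0,0,20,0,0,0],
  [0,0,20,0,0,0],
  [0,0,20,0,0,0],
  [0,0,12,0,0,0],
  [0,0,0,0,0,0],
])

```text
clock: 10.73
position: [0.5385, -0.2221, 0.0517]
ee_rot: [0.676, 0.737, -0.0, 0.002]
wrist_force: [-0.1, 0.2, 0.0]
width: 0.0
```

```bash
python3 -c "
from h import *
s=cap('side','side11'); w=cap('wrist','wrist11')
cv2.imwrite('pics/c11.png',cv2.resize(s['color'][150:250,190:320],None,fx=5,fy=5,interpolation=cv2.INTER_CUBIC)[:,:,::-1])
plan([.540,-.166,.055],1.66)"
```

```text
t 10.83 pos [ 0.5395 -0.2226  0.0539] yaw 1.658 shift [56.4  5.4 -1.3] turn [ 0.005  0.005 -0.002] F [ 0.1 -0.3  0.3] w 0.002
```

View pics/c11.png

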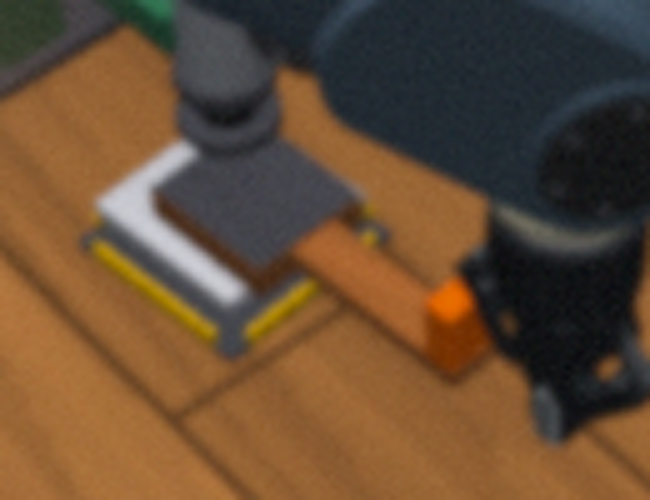

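View pics/wrist11.png

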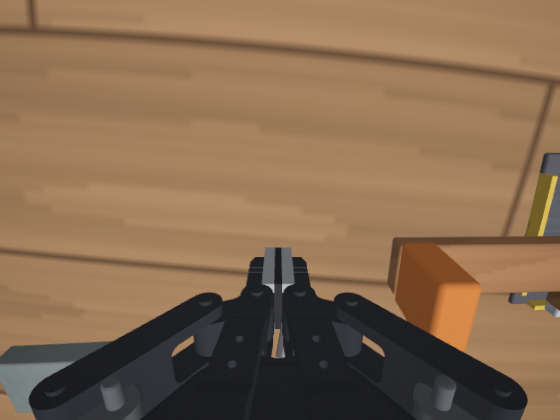

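Request:
drive_tool([
  [12,1,0,0,0,0],
  [12,1,0,0,0,0],
  [12,0,0,0,0,0],
  [8,0,0,0,0,0],
  [0,0,0,0,0,0],
])

```text
clock: 11.25
position: [0.5394, -0.1741, 0.0577]
ee_rot: [0.676, 0.737, 0.001, 0.006]
wrist_force: [-0.1, -0.5, -0.1]
width: -0.0
```

```bash
python3 -c "
from h import *
s=cap('side','side12'); w=cap('wrist','wrist12')
a=cv2.resize(s['color'][150:250,190:320],None,fx=3,fy=3,interpolation=cv2.INTER_CUBIC)[:,:,::-1]
b=cv2.resize(w['color'][200:420,220:560],None,fx=1.1,fy=1.1,interpolation=cv2.INTER_CUBIC)[:,:,::-1]
o=np.zeros((310,780,3),np.uint8);o[:300,:390]=a;o[:b.shape[0],400:400+b.shape[1]]=b
cv2.imwrite('pics/c12.png',o)
plan([.540,-.166,.055],1.66)"
```

```text
t 11.35 pos [ 0.5396 -0.1755  0.0577] yaw 1.657 shift [9.4 1.2 2.6] turn [ 0.01   0.008 -0.003] F [ 0.2 -0.1  0.7] w -0.002
```

View pics/c12.png

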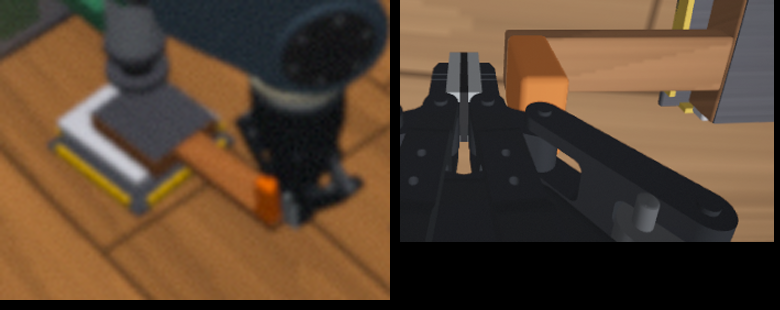

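Request:
drive_tool([
  [5,0,1,0,0,0],
  [5,0,1,0,0,0],
  [5,0,0,0,0,0],
  [4,0,0,0,0,0],
  [0,0,0,0,0,0],
])

```text
clock: 11.77
position: [0.5382, -0.1561, 0.0556]
ee_rot: [0.676, 0.737, 0.001, 0.007]
wrist_force: [0.1, -0.1, -0.4]
width: 0.0
```

```bash
python3 -c "
from h import *
s=cap('side','side13')
cv2.imwrite('pics/c13.png',cv2.resize(s['color'][165:225,200:265],None,fx=9,fy=9,interpolation=cv2.INTER_CUBIC)[:,:,::-1])
plan([.540,-.166,.055],1.66)"
```

```text
t 11.82 pos [ 0.5382 -0.1564  0.0556] yaw 1.656 shift [-9.8  0.9  0.7] turn [ 0.011  0.009 -0.004] F [ 0.6  1.3 -0.2] w 0.003
```

View pics/c13.png

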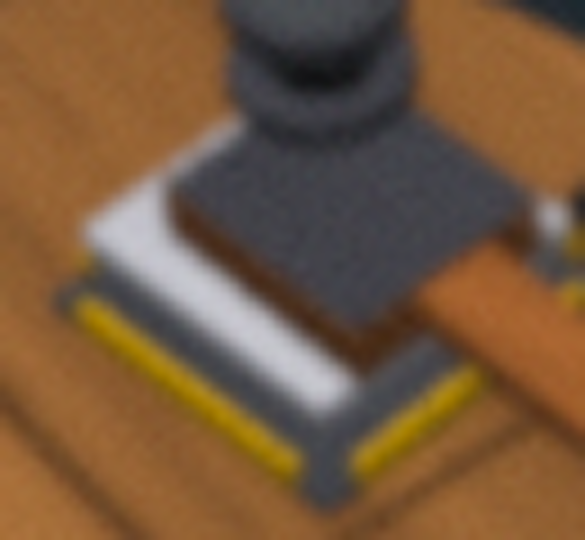

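```bash
cat > padc.py <<'E'
from h import *
import sys
def pc(tag,L,B,R):
    s=load(tag); S=lambda u,v:(200+(u+.5)/9-.5,165+(v+.5)/9-.5)
    L,B,R=[onz(s,*S(*p),.060)[:2] for p in (L,B,R)]
    m=(L+R)/2; C=np.array([.5305,.0395]); a=.118; X=np.array([np.cos(a),np.sin(a)]);Y=np.array([-np.sin(a),np.cos(a)])
    print('pad c',m,'len',np.linalg.norm(L-B),np.linalg.norm(B-R),'yaw',np.arctan2(*(L-B)[::-1])-np.pi/2,'rel plate x,y mm',(m-C)@X*1e3,(m-C)@Y*1e3)
    for n,p in zip('LBR',(L,B,R)): print(n,(p-C)@X*1e3,(p-C)@Y*1e3)
E
python3 -c "
from padc import *
pc('side13',(170,190),(363,325),(530,207))
pc('side11',(170+0,190),(363,325),(530,207))
s=load('side11');cv2.imwrite('pics/c11b.png',cv2.resize(s['color'][165:225,200:265],None,fx=9,fy=9,interpolation=cv2.INTER_CUBIC)[:,:,::-1])"
```

```text
pad c [0.53127087 0.02468016] len 0.08394971751637008 0.06896681284848034 yaw 0.13386500288038206 rel plate x,y mm -0.9791716408877577 -14.807531184140974
L -36.083325544378674 28.92619238778995
B -34.751518904729664 -55.01296034889735
R 34.12498226260327 -58.54125475607191
pad c [0.53127087 0.02468016] len 0.08394971751637008 0.06896681284848034 yaw 0.13386500288038206 rel plate x,y mm -0.9791716408877577 -14.807531184140974
L -36.083325544378674 28.92619238778995
B -34.751518904729664 -55.01296034889735
R 34.12498226260327 -58.54125475607191
```

View pics/c11b.png

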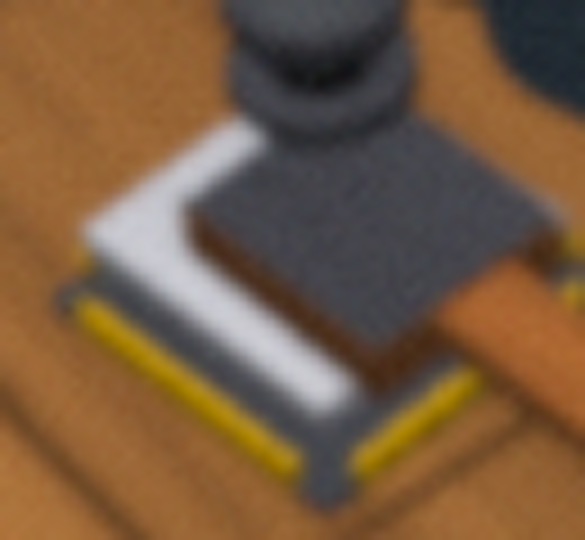

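```bash
python3 -c "
from padc import *
pc('side11',(190,210),(375,347),(558,232))"
```

```text
pad c [0.53106635 0.01237535] len 0.08209738092630672 0.07137730269010213 yaw 0.10802190335310513 rel plate x,y mm -2.630869166166357 -27.002697671826233
L -37.67258097843378 18.153167343320373
B -38.491742986657854 -63.94012671023429
R 32.41084264610106 -72.15856268697284
```

Request:
drive_tool([
  [5,0,0,0,0,0],
  [5,0,0,0,0,0],
  [3,0,0,0,0,0],
  [0,0,0,0,0,0],
  [0,0,0,0,0,0],
])

```text
clock: 12.23
position: [0.5372, -0.1425, 0.0556]
ee_rot: [0.676, 0.736, 0.001, 0.007]
wrist_force: [-0.6, -1.7, -0.4]
width: -0.003
```

```bash
python3 -c "
from h import *
s=cap('side','side14')
cv2.imwrite('pics/c14.png',cv2.resize(s['color'][165:225,200:265],None,fx=9,fy=9,interpolation=cv2.INTER_CUBIC)[:,:,::-1])
plan([.540,-.145,.055],1.66)"
```

```text
t 12.28 pos [ 0.5372 -0.1425  0.0556] yaw 1.656 shift [-2.7  2.6  0.6] turn [ 0.012  0.009 -0.004] F [ 0.3 -0.   0.1] w -0.001
```

View pics/c14.png

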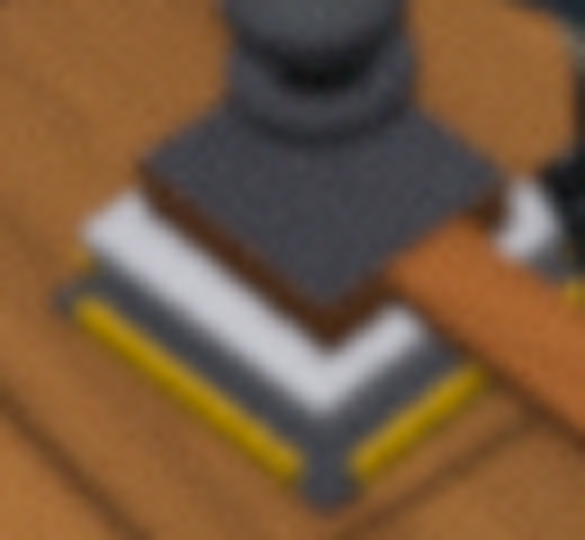

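```bash
python3 -c "
from padc import *
pc('side14',(142,163),(328,302),(505,186))
s=load('side14'); S=lambda u,v:(200+(u+.5)/9-.5,165+(v+.5)/9-.5)
C=np.array([.5305,.0395]); a=.118; X=np.array([np.cos(a),np.sin(a)]);Y=np.array([-np.sin(a),np.cos(a)])
for n,p in dict(padB=(332,347),plB=(322,412),plL=(83,236)).items(): q=onz(s,*S(*p),.036)[:2]-C; print(n,q@X*1e3,q@Y*1e3)
"
```

```text
pad c [0.53123138 0.03817235] len 0.08442348313351909 0.07093463740590064 yaw 0.10288713674530592 rel plate x,y mm 0.5699987627139526 -1.404523999371726
L -34.12852259715131 43.84655398516854
B -35.40435458555807 -40.56728822766371
R 35.26852012257927 -46.655601983912
padB -33.72867631648598 -38.32707284223749
plB -54.075348269356496 -54.805416599347296
plL -54.35377082023967 52.76265770180628
```

Request:
drive_tool([
  [-10,0,0,0,0,0],
  [-15,0,0,0,0,0],
  [-15,0,-10,0,0,0],
  [-5,0,-30,0,0,0],
  [0,0,-40,0,0,0],
])

```text
clock: 12.7
position: [0.5363, -0.1909, 0.1307]
ee_rot: [0.676, 0.737, -0.001, 0.001]
wrist_force: [0.9, 0.8, 0.1]
width: 0.002
```

Request:
drive_tool([
  [0,0,-40,0,0,0],
  [0,0,-40,0,0,0],
  [0,0,-40,0,0,0],
  [0,0,-40,0,0,0],
  [0,0,-30,0,0,0],
], claw=0)

```text
clock: 13.12
position: [0.5341, -0.198, 0.3305]
ee_rot: [0.678, 0.735, -0.001, -0.0]
wrist_force: [0.7, 0.4, -0.5]
width: 0.709
```

```bash
python3 -c "
from h import *
s=cap('side','side15'); w=cap('wrist','wrist15')
cv2.imwrite('pics/c15.png',cv2.resize(s['color'][110:250,190:320],None,fx=4,fy=4,interpolation=cv2.INTER_CUBIC)[:,:,::-1])
plan([.528,-.022,.33],1.66,3)"
```

```text
t 13.22 pos [ 0.5356 -0.1986  0.3327] yaw 1.651 shift [176.7   6.6   1.9] turn [ 0.004  0.005 -0.009] F [0.2 0.4 0.1] w 0.875
per row [58.9  2.2  0.6] [ 0.0013  0.0016 -0.0031]
```

View pics/c15.png

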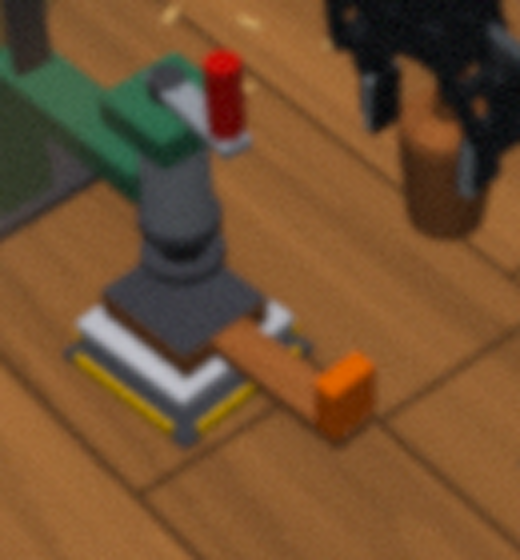

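View pics/wrist15.png

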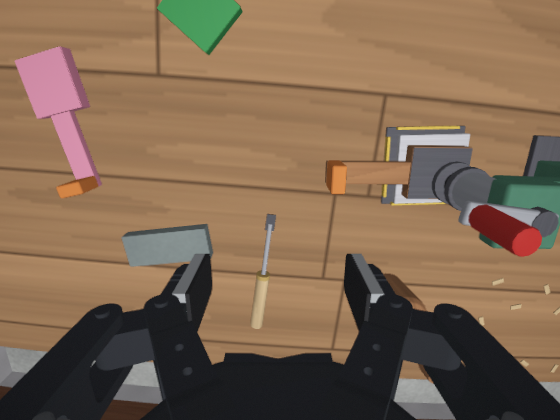

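```bash
python3 -c "
from h import *
w=load('wrist15')
cv2.imwrite('pics/c15w.png',cv2.resize(w['color'][115:265,320:560],None,fx=3.3,fy=3.3,interpolation=cv2.INTER_CUBIC)[:,:,::-1])"
```

```text
(no output)
```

View pics/c15w.png

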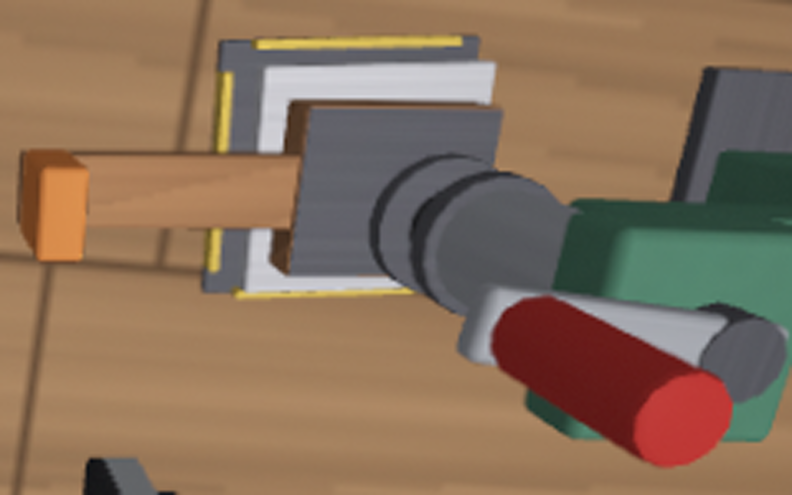

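```bash
python3 -c "
from h import *
w=load('wrist15'); W=lambda u,v:(320+(u+.5)/3.3-.5,115+(v+.5)/3.3-.5)
P=[onz(w,*W(*p),.060)[:2] for p in [(310,107),(503,110),(290,273)]]
Q=[onz(w,*W(*p),.036)[:2] for p in [(265,66),(496,62),(246,291)]]
for A in (P,Q): print((A[1]+A[2])/2,np.linalg.norm(A[1]-A[0]),np.linalg.norm(A[2]-A[0]),np.arctan2(*(A[1]-A[0])[::-1])-np.pi/2)
print('d mm',((P[1]+P[2])/2-(Q[1]+Q[2])/2)*1e3)
# handle, hub
print('handle top',onz(w,*W(684,420),.310),'hub',onz(w,*W(744,361),.254))
"
```

```text
[0.53133489 0.04371706] 0.08830642130366388 0.07658883913283798 0.07649893898059368
[0.53007916 0.04256384] 0.10910306023386984 0.10866091185413905 0.10968964906880463
d mm [1.25572415 1.15322527]
handle top [ 0.53317568 -0.01940729  0.31      ] hub [0.53653185 0.04627486 0.254     ]
```

Request:
drive_tool([
  [36,2,0,0,0,0],
  [36,2,0,0,0,0],
  [36,2,0,0,0,0],
  [36,2,0,0,0,0],
  [30,0,0,0,0,0],
])

```text
clock: 13.63
position: [0.5301, -0.0296, 0.3302]
ee_rot: [0.683, 0.731, -0.001, 0.004]
wrist_force: [-0.0, 0.1, 0.6]
width: 0.999
```

```bash
python3 -c "
from h import *
w=cap('wrist','wrist16')
plan([.527,-.0215,.27],1.66,3)"
```

```text
t 13.68 pos [ 0.5296 -0.0257  0.3302] yaw 1.641 shift [ 4.6 -2.5 60.2] turn [ 0.004  0.004 -0.019] F [0.4 3.5 0.3] w 0.996
per row [ 1.5 -0.8 20.1] [ 0.0012  0.0014 -0.0064]
```

View pics/wrist16.png

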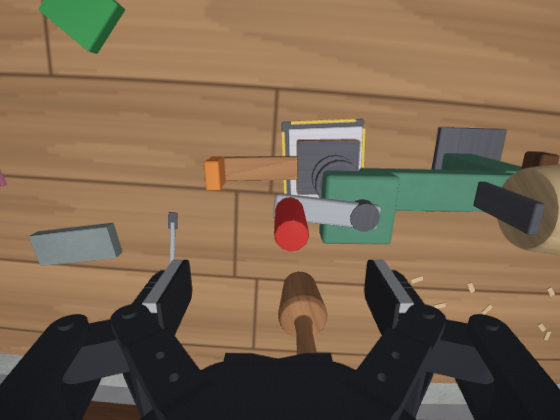

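Request:
drive_tool([
  [4,-1,10,0,0,-0.01],
  [0,-1,15,0,0,0],
  [0,0,15,0,0,0],
  [0,0,5,0,0,0],
  [0,0,0,0,0,0],
])

```text
clock: 14.1
position: [0.5272, -0.0238, 0.2795]
ee_rot: [0.677, 0.736, -0.001, 0.002]
wrist_force: [-1.5, -0.4, 0.2]
width: 0.997
```

```bash
python3 -c "
from h import *
w=cap('wrist','wrist17');s=cap('side','side17')
cv2.imwrite('pics/c17.png',cv2.resize(s['color'][90:190,200:300],None,fx=5,fy=5,interpolation=cv2.INTER_CUBIC)[:,:,::-1])
plan([.527,-.0215,.261],1.66,3)"
```

```text
t 14.2 pos [ 0.5276 -0.0237  0.2809] yaw 1.654 shift [ 2.3 -0.5 19.8] turn [ 0.003  0.004 -0.006] F [ 0.8 -0.7 -0.1] w 1.001
per row [ 0.8 -0.2  6.6] [ 0.0008  0.0013 -0.0019]
```

View pics/wrist17.png

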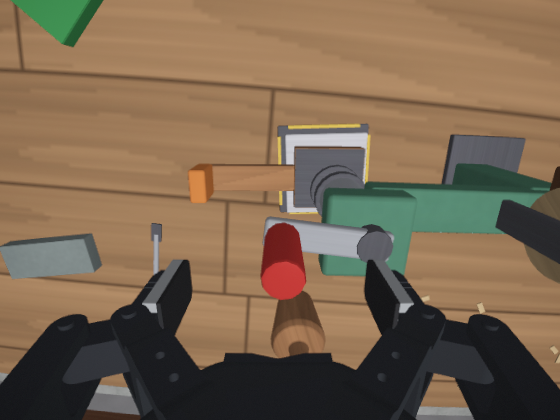

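View pics/c17.png

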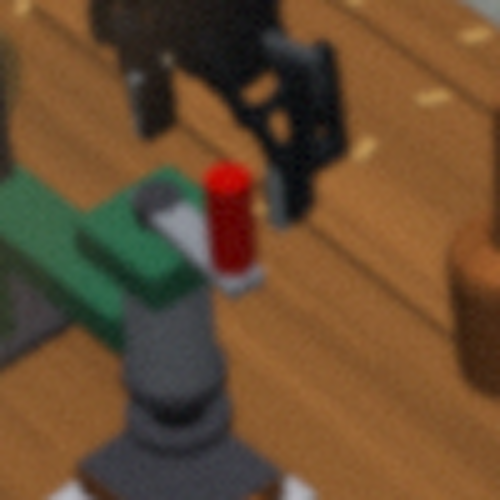

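Request:
drive_tool([
  [2,0,7,0,0,0],
  [0,0,7,0,0,0],
  [0,0,5,0,0,0],
  [0,0,0,0,0,0],
  [0,0,0,0,0,0],
], claw=0.5)

```text
clock: 14.62
position: [0.5285, -0.0228, 0.2615]
ee_rot: [0.677, 0.736, 0.0, 0.004]
wrist_force: [1.1, -0.2, -0.1]
width: 0.5
```

```bash
python3 -c "
from h import *
w=cap('wrist','wrist18');s=cap('side','side18')
a=cv2.resize(s['color'][90:190,200:300],None,fx=4,fy=4,interpolation=cv2.INTER_CUBIC)[:,:,::-1]
b=cv2.resize(w['color'][180:380,180:380],None,fx=1.95,fy=1.95,interpolation=cv2.INTER_CUBIC)[:,:,::-1]
o=np.zeros((400,800,3),np.uint8);o[:400,:400]=a;o[:b.shape[0],405:405+b.shape[1]]=b
cv2.imwrite('pics/c18.png',o)
plan([.527,-.0215,.261],1.66,3)"
```

```text
t 14.72 pos [ 0.5285 -0.0228  0.2617] yaw 1.653 shift [ 1.4 -1.4  0.7] turn [ 0.005  0.005 -0.007] F [-0.8  0.1  0.5] w 0.5
per row [ 0.5 -0.5  0.2] [ 0.0018  0.0016 -0.0023]
```

View pics/c18.png

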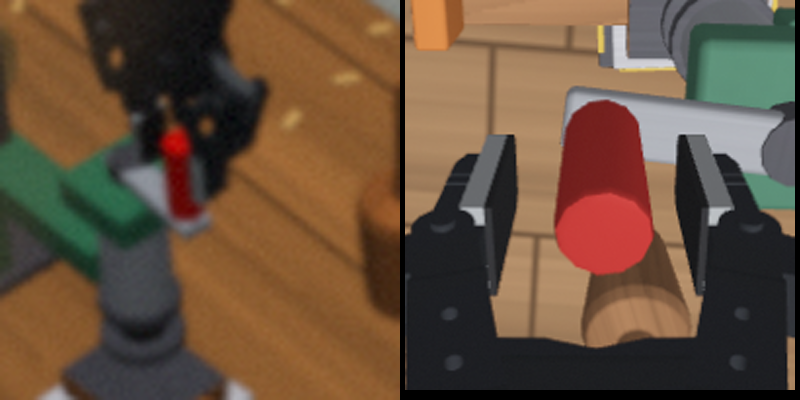

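Request:
drive_tool([
  [0,0,2,0,0,0],
  [0,0,0,0,0,0],
  [0,0,0,0,0,0],
  [0,0,0,0,0,0],
  [0,0,0,0,0,0],
], claw=1, force=50)

```text
clock: 15.13
position: [0.5286, -0.021, 0.2603]
ee_rot: [0.677, 0.736, 0.002, 0.003]
wrist_force: [1.3, 1.0, -1.3]
width: 0.263
```

```bash
cat > ck.py <<'E'
from h import *
def ck(step=20,n=5,off=(.0065,0)):
    """report crank angle etc; list next n circle waypoints as relative rows in tool axes"""
    from scipy.spatial.transform import Rotation as Ro
    s=get_state(); R=Ro.from_quat(s['ee_rot']).as_matrix(); phi=np.arctan2(R[1,0],R[0,0])
    C=np.array([.5362,.0440]); X=R[:2,0];Y=R[:2,1]
    g=s['position'][:2]+off[0]*Y-C; r=np.hypot(*g); th=np.arctan2(g[1],g[0])
    tang=np.array([np.sin(th),-np.cos(th)]) # clockwise
    rad=np.array([np.cos(th),np.sin(th)]); F=s['wrist_force']
    print('t',round(s['clock'],2),'r mm',(r*1e3).round(1),'crank mod',round((0.055-th)%(2*np.pi),3),'z',s['position'][2].round(4),'yaw',round(phi,3),'w',round(float(s['width']),3),'Ftan(resist)',round(-F[:2]@tang,1),'Frad',round(F[:2]@rad,1),'Fz',F[2].round(1),'tq',s['ft_torque'].round(2))
    p=g
    for i in range(n):
        t2=th-(i+1)*step/65; q=.065*np.array([np.cos(t2),np.sin(t2)]); d=q-p; p=q
        print([round(float(d@X*1e3),0),round(float(d@Y*1e3),0)],end=' ')
    print()
E
python3 -c "
from ck import *
ck()"
```

```text
t 15.13 r mm 64.4 crank mod 1.644 z 0.2603 yaw 1.654 w 0.263 Ftan(resist) 1.3 Frad -1.0 Fz -1.3 tq [-0.08 -0.   -0.07]
[4.0, -19.0] [11.0, -17.0] [15.0, -13.0] [18.0, -8.0] [20.0, -2.0]
```

Request:
drive_tool([
  [2,-10,0,0,0,0],
  [5,-14,0,0,0,0],
  [8,-13,0,0,0,0],
  [10,-11,0,0,0,0],
  [12,-9,0,0,0,0],
])

```text
clock: 15.55
position: [0.476, 0.0103, 0.2603]
ee_rot: [0.678, 0.735, 0.009, 0.011]
wrist_force: [20.1, 2.8, -10.8]
width: 0.264
```

```bash
python3 -c "
from ck import *
ck()"
```

```text
t 15.55 r mm 63.2 crank mod 2.644 z 0.2603 yaw 1.651 w 0.264 Ftan(resist) 8.1 Frad -18.6 Fz -10.8 tq [ 0.37 -3.    0.06]
[18.0, -8.0] [20.0, -0.0] [19.0, 6.0] [16.0, 11.0] [12.0, 16.0]
```

Request:
drive_tool([
  [18,-4,0,0,0,0],
  [19,1,0,0,0,0],
  [18,7,0,0,0,0],
  [15,12,0,0,0,0],
  [11,15,0,0,0,0],
])

```text
clock: 15.97
position: [0.4893, 0.093, 0.2603]
ee_rot: [0.679, 0.734, -0.001, 0.006]
wrist_force: [-10.4, -1.3, 6.5]
width: 0.264
```

```bash
python3 -c "
from ck import *
ck()"
```

```text
t 15.97 r mm 63.9 crank mod 4.083 z 0.2603 yaw 1.648 w 0.264 Ftan(resist) 8.8 Frad 5.6 Fz 6.5 tq [-0.06  1.52 -0.06]
[10.0, 17.0] [3.0, 20.0] [-3.0, 20.0] [-9.0, 18.0] [-14.0, 14.0]
```

Request:
drive_tool([
  [9,17,0,0,0,0],
  [3,19,0,0,0,0],
  [-3,19,0,0,0,0],
  [-9,17,0,0,0,0],
  [-14,13,0,0,0,0],
])

```text
clock: 16.38
position: [0.5735, 0.0931, 0.2605]
ee_rot: [0.677, 0.736, -0.002, -0.0]
wrist_force: [2.0, 16.4, -1.9]
width: 0.267
```

```bash
python3 -c "
from ck import *
ck(15)
s=cap('side','side20')
cv2.imwrite('pics/c20.png',cv2.resize(s['color'][110:220,190:300],None,fx=5,fy=5,interpolation=cv2.INTER_CUBIC)[:,:,::-1])"
```

```text
t 16.38 r mm 66.2 crank mod 5.491 z 0.2605 yaw 1.653 w 0.267 Ftan(resist) 9.3 Frad 13.6 Fz -1.9 tq [ 2.72 -0.49  0.04]
[-13.0, 8.0] [-14.0, 6.0] [-15.0, 3.0] [-15.0, -1.0] [-14.0, -4.0]
```

View pics/c20.png

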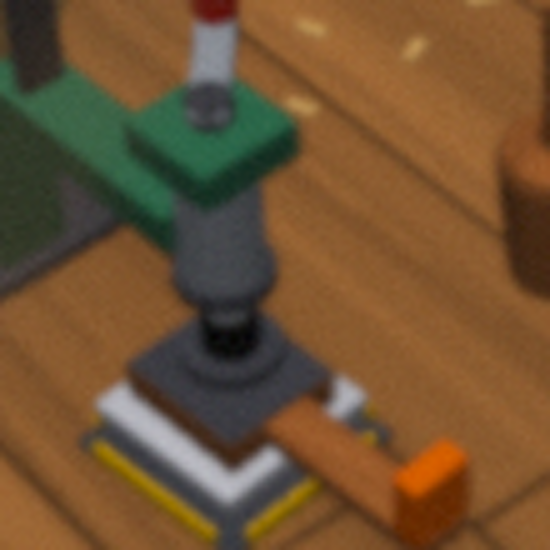

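Request:
drive_tool([
  [-9,8,0,0,0,0],
  [-10,5,0,0,0,0],
  [-10,4,0,0,0,0],
  [-10,2,0,0,0,0],
  [-10,1,0,0,0,0],
])

```text
clock: 16.85
position: [0.5963, 0.0473, 0.2605]
ee_rot: [0.677, 0.736, -0.003, -0.007]
wrist_force: [-9.8, 7.8, 4.4]
width: 0.265
```

```bash
python3 -c "
from ck import *
ck(10)"
```

```text
t 16.85 r mm 66.7 crank mod 6.281 z 0.2605 yaw 1.655 w 0.265 Ftan(resist) 8.4 Frad -9.3 Fz 4.4 tq [1.15 1.2  0.01]
[-10.0, -3.0] [-10.0, -3.0] [-9.0, -4.0] [-8.0, -5.0] [-8.0, -7.0]
```

Request:
drive_tool([
  [-10,-3,0,0,0,0],
  [-10,-3,0,0,0,0],
  [-9,-4,0,0,0,0],
  [-8,-6,0,0,0,0],
  [-7,-7,0,0,0,0],
])

```text
clock: 17.27
position: [0.5825, 0.0043, 0.2605]
ee_rot: [0.676, 0.737, 0.005, -0.005]
wrist_force: [9.3, 4.6, -4.4]
width: 0.264
```

```bash
python3 -c "
from ck import *
ck(10)"
```

```text
t 17.27 r mm 65.7 crank mod 0.693 z 0.2605 yaw 1.657 w 0.264 Ftan(resist) 9.3 Frad 4.8 Fz -4.4 tq [ 0.1  -1.63  0.05]
[-6.0, -8.0] [-6.0, -8.0] [-4.0, -9.0] [-3.0, -10.0] [-2.0, -10.0]
```

Request:
drive_tool([
  [-6,-8,0,0,0,0],
  [-6,-8,0,0,0,0],
  [-4,-9,0,0,0,0],
  [-3,-10,0,0,0,0],
  [0,0,0,0,0,0],
])

```text
clock: 17.68
position: [0.5526, -0.0173, 0.2604]
ee_rot: [0.676, 0.737, 0.011, -0.001]
wrist_force: [-8.3, -0.2, -1.3]
width: 0.266
```

```bash
python3 -c "
from ck import *
ck(10)
s=cap('side','side21')
cv2.imwrite('pics/c21.png',cv2.resize(s['color'][110:220,190:300],None,fx=5,fy=5,interpolation=cv2.INTER_CUBIC)[:,:,::-1]);ck(8)"
```

```text
t 17.68 r mm 64.9 crank mod 1.265 z 0.2604 yaw 1.658 w 0.266 Ftan(resist) -7.8 Frad -2.8 Fz -1.3 tq [-0.73  1.31  0.04]
[-2.0, -10.0] [-0.0, -10.0] [1.0, -10.0] [3.0, -10.0] [4.0, -9.0] 
t 17.73 r mm 64.8 crank mod 1.267 z 0.2604 yaw 1.658 w 0.266 Ftan(resist) -6.0 Frad -2.5 Fz 0.3 tq [-0.77  1.05  0.04]
[-2.0, -8.0] [-1.0, -8.0] [0.0, -8.0] [1.0, -8.0] [2.0, -8.0]
```

View pics/c21.png

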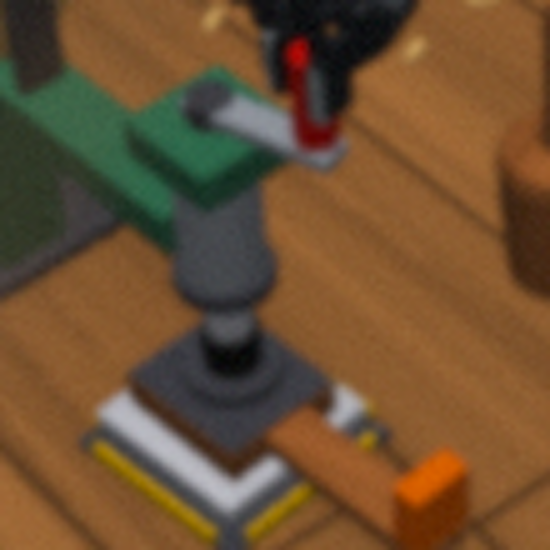

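Request:
drive_tool([
  [-1,-8,0,0,0,0],
  [-1,-8,0,0,0,0],
  [0,-8,0,0,0,0],
  [1,-8,0,0,0,0],
  [2,-8,0,0,0,0],
])

```text
clock: 18.15
position: [0.5186, -0.0192, 0.2604]
ee_rot: [0.675, 0.737, 0.015, 0.004]
wrist_force: [9.3, 1.9, -4.3]
width: 0.262
```

```bash
python3 -c "
from ck import *
ck(7)"
```

```text
t 18.15 r mm 63.6 crank mod 1.802 z 0.2604 yaw 1.658 w 0.262 Ftan(resist) 8.8 Frad -3.5 Fz -4.3 tq [-0.5  -1.24 -0.02]
[1.0, -7.0] [3.0, -6.0] [4.0, -6.0] [4.0, -6.0] [5.0, -5.0]
```

Request:
drive_tool([
  [2,-7,0,0,0,0],
  [3,-7,0,0,0,0],
  [4,-7,0,0,0,0],
  [5,-7,0,0,0,0],
  [5,-6,0,0,0,0],
])

```text
clock: 18.57
position: [0.489, -0.0038, 0.2605]
ee_rot: [0.676, 0.737, 0.02, 0.011]
wrist_force: [11.2, 0.1, -6.0]
width: 0.264
```

```bash
python3 -c "
from ck import *
ck(7)"
```

```text
t 18.57 r mm 62.3 crank mod 2.337 z 0.2605 yaw 1.658 w 0.264 Ftan(resist) 8.4 Frad -7.4 Fz -6.0 tq [-0.31 -1.4  -0.08]
[3.0, -7.0] [6.0, -4.0] [6.0, -3.0] [6.0, -3.0] [7.0, -2.0]
```

```bash
python3 -c "
from ck import *
plan([.5,0,.26],1.658)
s=cap('side','side22')
a=cv2.resize(s['color'][150:220,200:270],None,fx=5.5,fy=5.5,interpolation=cv2.INTER_CUBIC)[:,:,::-1]
b=cv2.resize(load('side15')['color'][150:220,200:270],None,fx=5.5,fy=5.5,interpolation=cv2.INTER_CUBIC)[:,:,::-1]
cv2.imwrite('pics/c22.png',np.hstack([b,a]))
"
```

```text
t 18.57 pos [ 0.489  -0.0038  0.2605] yaw 1.658 shift [ 2.8 11.2  1. ] turn [ 0.044 -0.01  -0.   ] F [11.2  0.1 -6. ] w 0.264
```

View pics/c22.png

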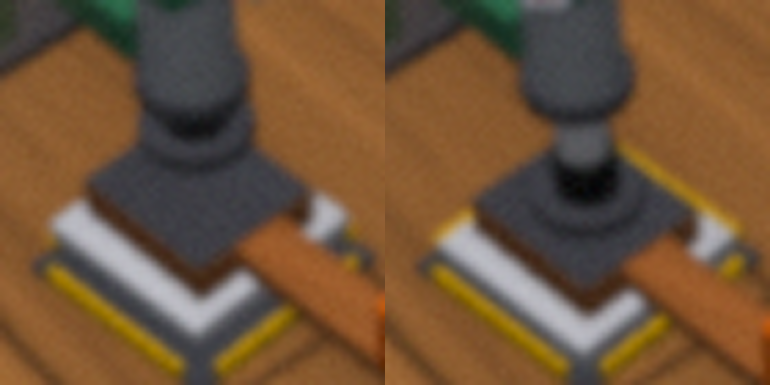

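Request:
drive_tool([
  [5,-5,0,0.01,0,0],
  [5,-4,0,0.01,0,0],
  [5,-4,0,0.01,0,0],
  [5,-3,0,0.01,0,0],
  [5,-3,0,0,0,0],
])

```text
clock: 19.03
position: [0.4728, 0.0169, 0.2607]
ee_rot: [0.676, 0.737, 0.006, 0.005]
wrist_force: [9.6, -5.5, -7.0]
width: 0.265
```

```bash
python3 -c "
from ck import *
ck(5);plan([.5,0,.26],1.658)"
```

```text
t 19.03 r mm 62.8 crank mod 2.761 z 0.2607 yaw 1.657 w 0.265 Ftan(resist) 9.1 Frad -6.3 Fz -7.0 tq [-0.8  -1.58 -0.08]
[4.0, -4.0] [5.0, -1.0] [5.0, -1.0] [5.0, -0.0] [5.0, -0.0] 
t 19.03 pos [0.4728 0.0169 0.2607] yaw 1.657 shift [-19.2  25.7   1. ] turn [ 0.015 -0.001 -0.001] F [ 9.6 -5.5 -7. ] w 0.265
```

Request:
drive_tool([
  [6,-2,0,0.005,0,0],
  [6,-1,0,0.005,0,0],
  [6,0,0,0.005,0,0],
  [6,0,0,0,0,0],
  [6,1,0,0,0,0],
])

```text
clock: 19.45
position: [0.4667, 0.0405, 0.2606]
ee_rot: [0.677, 0.736, -0.008, 0.003]
wrist_force: [-9.9, -13.2, 4.3]
width: 0.264
```

```bash
python3 -c "
from ck import *
ck(5);plan([.5,0,.26],1.658)"
```

```text
t 19.45 r mm 63.1 crank mod 3.15 z 0.2606 yaw 1.655 w 0.264 Ftan(resist) 12.7 Frad 10.5 Fz 4.3 tq [-1.53  1.14 -0.07]
[5.0, -2.0] [5.0, 1.0] [5.0, 1.0] [5.0, 2.0] [5.0, 2.0] 
t 19.45 pos [0.4667 0.0405 0.2606] yaw 1.655 shift [-43.1  29.8   1. ] turn [-0.007  0.014 -0.003] F [ -9.9 -13.2   4.3] w 0.264
```

Request:
drive_tool([
  [4,-1,0,0,0,0],
  [4,0,0,0,0,0],
  [3,0,0,0,0,0],
  [3,0,0,0,0,0],
  [3,1,0,0,0,0],
])

```text
clock: 19.87
position: [0.4667, 0.0504, 0.2606]
ee_rot: [0.678, 0.735, -0.013, 0.009]
wrist_force: [-8.3, -13.1, 4.2]
width: 0.264
```

```bash
python3 -c "
from ck import *
ck(5);plan([.5,0,.26],1.658)"
```

```text
t 19.87 r mm 63.4 crank mod 3.307 z 0.2606 yaw 1.652 w 0.264 Ftan(resist) 13.9 Frad 6.8 Fz 4.2 tq [-1.35  1.28 -0.1 ]
[5.0, -0.0] [5.0, 2.0] [5.0, 2.0] [4.0, 2.0] [4.0, 3.0] 
t 19.87 pos [0.4667 0.0504 0.2606] yaw 1.652 shift [-52.9  29.1   2. ] turn [-0.008  0.031 -0.006] F [ -8.3 -13.1   4.2] w 0.264
```

Request:
drive_tool([
  [4,0,0,0,-0.005,0],
  [4,1,0,0,0,0],
  [3,1,0,0,0,0],
  [3,1,0,0,0,0],
  [2,1,0,0,0,0],
])

```text
clock: 20.28
position: [0.4682, 0.0595, 0.2607]
ee_rot: [0.679, 0.733, -0.023, 0.013]
wrist_force: [-7.2, -13.5, 4.9]
width: 0.262
```

```bash
python3 -c "
from ck import *
ck(5);s=cap('side','side23');ck(5)"
```

```text
t 20.28 r mm 63.6 crank mod 3.452 z 0.2607 yaw 1.648 w 0.262 Ftan(resist) 14.9 Frad 3.5 Fz 4.9 tq [-0.86  1.1  -0.1 ]
[5.0, 0.0] [5.0, 2.0] [4.0, 3.0] [4.0, 3.0] [4.0, 3.0] 
t 20.33 r mm 63.6 crank mod 3.453 z 0.2607 yaw 1.648 w 0.266 Ftan(resist) 14.9 Frad 2.8 Fz 4.1 tq [-0.72  0.96 -0.04]
[5.0, 1.0] [4.0, 2.0] [4.0, 3.0] [4.0, 3.0] [4.0, 3.0]
```

Request:
drive_tool([
  [0,0,0,0,0,0],
  [0,0,0,0,0,0],
  [0,0,0,0,0,0],
  [0,0,0,0,0,0],
  [0,0,0,0,0,0],
], claw=0.3)

```text
clock: 20.75
position: [0.4687, 0.0593, 0.2611]
ee_rot: [0.68, 0.733, -0.023, 0.014]
wrist_force: [-0.3, 0.0, -0.1]
width: 0.694
```

```bash
python3 -c "
from ck import *
ck(5);w=cap('wrist','wrist24')"
```

```text
t 20.75 r mm 63.0 crank mod 3.45 z 0.2611 yaw 1.647 w 0.694 Ftan(resist) 0.1 Frad 0.2 Fz -0.1 tq [ 0.03 -0.06  0.05]
[5.0, -0.0] [5.0, 2.0] [4.0, 2.0] [4.0, 3.0] [4.0, 3.0]
```

View pics/wrist24.png

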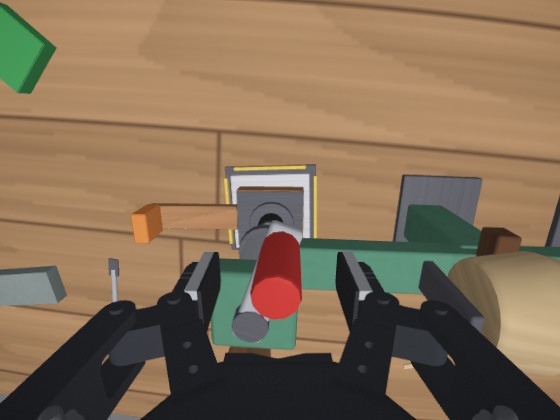

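Free of the handle; lifting straight up, then back toward the base.

Request:
drive_tool([
  [0,0,-15,0,0,0],
  [0,0,-25,0,0,0],
  [0,0,-35,0,0,0],
  [0,0,-30,0,0,0],
  [0,-20,0,0,0,0],
])

```text
clock: 21.22
position: [0.4504, 0.0639, 0.3688]
ee_rot: [0.679, 0.733, -0.025, 0.012]
wrist_force: [0.7, -0.2, -0.1]
width: 0.701
```

Request:
drive_tool([
  [0,-30,0,0,0,0],
  [0,-30,0,0,0,0],
  [0,-20,0,0,0,0],
  [0,0,0,0,0,0],
  [0,0,0,0,0,0],
])

```text
clock: 21.63
position: [0.3664, 0.0581, 0.3728]
ee_rot: [0.679, 0.734, -0.022, 0.013]
wrist_force: [-0.5, -0.8, -0.5]
width: 0.699
```

```bash
python3 -c "
from h import *
s=cap('side','side25');t=cap('top','top25')
a=cv2.resize(s['color'][60:300,150:440],None,fx=1.7,fy=1.7,interpolation=cv2.INTER_CUBIC)
b=cv2.resize(s['color'][110:225,190:300],None,fx=2.6,fy=2.6,interpolation=cv2.INTER_CUBIC)
o=np.zeros((410,790,3),np.uint8);o[:a.shape[0],:a.shape[1]]=a;o[:b.shape[0],500:500+b.shape[1]]=b
cv2.imwrite('pics/c25.png',o[:,:,::-1]);plan([.4,.05,.35],1.65)"
```

```text
t 21.73 pos [0.3671 0.0581 0.3726] yaw 1.648 shift [-9.5 32.5 22.6] turn [-0.015  0.05  -0.002] F [-0.4  0.4  0.3] w 0.7
```

View pics/c25.png

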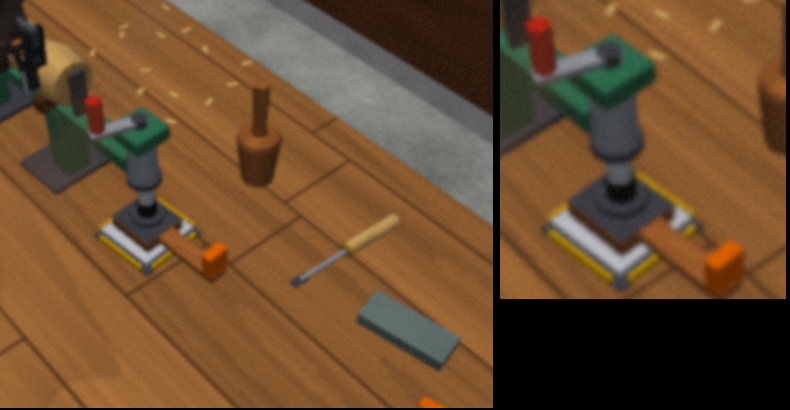

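View pics/top25.png

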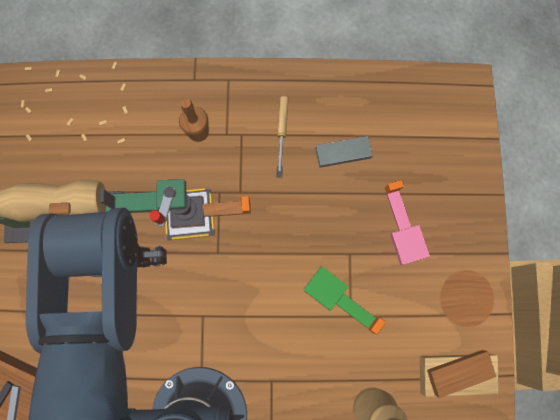

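```bash
python3 -c "
from h import *
print(job.hand_in())"
```

```text
the job is handed in; nothing more can be done
None
```

The packing block is on the bearing plate under the foot, the jack is cranked until the load rose for good, and the job is handed in at about 21.7 s of the 72 s.

- **Block:** I set it on the plate about 20 mm short of centre. The wrist would have come too close to the crank handle, so I pushed it the rest of the way with closed fingers. The wrist view put the pad within about 2 mm of the plate centre. Side-view estimates were mostly within 2 mm, though one corner suggested 3 to 6 mm.
- **Crank:** I turned it about 8.1 rad clockwise, and pictures show the foot on the pad and the plate sunk. The handle load was about 8.5 to 9 N turning free. It then rose steadily through 12.7, 13.9 and 14.9 N, and still read 14.9 N at rest, roughly 6 N above free and inside the 12.5 to 16.5 N range. I let go of the crank there and moved the arm clear. The wrist force read near zero, and the side view shows the foot still on the pad.
- **Bystanders:** the mallet, gouge, stone and both look-alikes appear unmoved in the last top picture.

**Checks that disagreed**
- My first grasp of the tab closed on nothing. In the pictures the fingertips sat about 23 mm higher than the reported pose and the stated tip length imply, so I worked from the pictures after that.
- The expected rise to about 10.5 N while the plate settled did not show up; I read about 8.4 to 9.3 N there.
- One reading at standstill before the plate bottomed came out negative, because the arm was holding its own lagging pose; I did not use it.

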